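# Sticker and stack carving blanks for drying

### The arm

A 6-joint arm with a two-finger parallel gripper is mounted at the origin on the work surface. World frame = base frame: x ahead of the robot, y to its left, z up, the work surface at z = 0. Lengths are in m, angles in rad, forces in N, time in s.
With the tool pointing down it reaches from about 0.2 to 0.875 m from the base axis. Payload 3.4 kg.
Tool frame: the origin (TCP) lies midway between the tips of the shut fingers; the grasp point (between the pads) lies 19 mm behind it; z points along the fingers, x is the direction in which the jaws open and shut, and the axes are right-handed (so a half turn about z gives the same grasp; the last joint's range is limited). The gripper opens to 94 mm and grips with 3 to 60 N. Pads are 16 mm wide; open, the fingers measure 119 mm over their backs; the gripper's body (75 mm by 177 mm) begins 78 mm behind the grasp point.
Start: joints at [-1.24, 0.276, 1.505, -0, 1.361, -0.121], TCP at [0.251, -0.517, 0.205] pointing down, gripper open.
Joint ranges: [-2.89, 2.89], [-0.75, 2.08], [0.22, 2.7], [-1.18, 4.32], [0.11, 2.71], [-2.7, 2.7]. Speed limits (rad/s): [2.57, 2.57, 3.14, 3.14, 3.14, 3.14].

### API

Orientations are given as [roll, pitch, yaw] about the fixed x, y, z axes, in that order (R = Rz(yaw) Ry(pitch) Rx(roll)).
In Python, from rig import * gives the robot as it stands.
- The arm moves only by the tool drive_tool, never from a script. Its argument "series" is a list of rows, each an object with "travel": the shift along the tool's x, y, z in m, a list of three; "delta_rot": the turn, a rotation vector about the tool's x, y, z in degrees, a list of three; "claw": the finger opening in m, from 0 to 0.094. In form: [{"travel": [x, y, z], "delta_rot": [wx, wy, wz], "claw": claw}, ...]. A call has 1 to 5 rows; each row is the pose to reach, as a shift and turn from the pose commanded when the call began, along the tool's axes at that moment; what a row does not reach only later rows make up. A row lasts 1/10 s, in which the tool goes at most 50 mm and 8.59 degrees, less where a joint would pass 70% of its speed; a pose out of reach is approached as far as the arm can. A call with a gripper value outside its range is refused whole. The fingers move at their own pace and stop on an object; "force" is the grip in N (left out, the last holds). Time passes only in rows, so rows that repeat a pose let the fingers close. It gives the time, the measured TCP pose, the force and the opening at its end, in the units of the state.
- get_state(): the state, without advancing time (a new reading comes with each control period).
- grab_frame(name): name is "scene" or "top" or "wrist"; returns the picture (420x560x3 uint8, blue, green, red); there is no depth.
- camera_info(name): a dict with "intrinsics" (3x3 intrinsics, pixels), "R" (3x3) and "t" (3): a world point X has camera coordinates R X + t; the wrist camera has in their place "hand_eye" (4x4, takes a point from camera to tool coordinates, whose origin is the TCP and whose axes are the tool frame's). Camera axes: x right, y down, z forward; pixel columns grow to the right and rows downward; lengths in m; the calibration is good to about 2 mm. A picture is of the moment at which its call begins: read the wrist's pose just before it. camera_info takes no time and is no camera call.
- hand_in(): hands the job in, once; it reports no verdict.
Trained networks look in the newest picture that a camera, given by its name, has taken for a name from the list of things; names that differ only in an ending like _2 or _b are one class to them, and where a whole thing is asked for, a point or a joint stands for the part that bears it (a point fixed in the world has none). Each returns a list of dicts, best first, with "conf" (0 to 1); they miss things now and then, are a little off and sometimes report something else, mostly with a low value. They report only what shows in the picture. A call takes as long as a camera call. They do not tell look-alikes from the thing itself.
- spot_in(target, camera): "extent" ([left, top, width, height] in pixels, round what is visible of it).
- pinpoint(target, camera): "point" ([column, row] in pixels: a listed point, or the origin of a listed thing).
The state is a dict: "time": time; "joints": joint angles; "joint_vel": joint speeds; "effort": joint torques, N m; "tool_pos": TCP position; "orientation": TCP orientation; "contact_force": force on the tool from outside, world axes, zero at the start; "torque": the same for the moment, N m; "width": finger opening in m.
Only numpy, scipy, OpenCV 4.12 (cv2) and the standard library are available. Lean on these libraries where they do the work, as an engineer would, in place of code of your own. Each camera call takes 0.05 s, during which the arm holds its last target.

### The job

Build the next layer of the drying stack: take the three cream square stickers from the mat and lay one across both low boards straight above each of the three grey bearers, centred and parallel to it. Then lay the dark blank on the stickers squarely over the dark low board and the pale blank over the pale low board, ends and edges in line with the board below. The flat red-brown lath is too thin to serve as a sticker.

Things in the scene. Friction and masses are not known exactly. Their poses are not given: they have to be found in the camera images.
- sticker_a_c (a point): Sticker: a loose, cream-coloured, plain square-section wooden strip, 160 long, 18 wide, 18 high; the three are alike. The point is its centre, 9 above its underside. x runs along its length. Lies flat on the 3 mm thick woven reed mat at the start, loosely among two blanks and one flat red-brown lath (160 x 30 x 8, a different thickness, so not a sticker).
- sticker_b_c (a point): Sticker: a loose, cream-coloured, plain square-section wooden strip, 160 long, 18 wide, 18 high; the three are alike. The point is its centre, 9 above its underside. x runs along its length. Lies flat on the 3 mm thick woven reed mat at the start, loosely among two blanks and one flat red-brown lath (160 x 30 x 8, a different thickness, so not a sticker).
- sticker_c_c (a point): Sticker: a loose, cream-coloured, plain square-section wooden strip, 160 long, 18 wide, 18 high; the three are alike. The point is its centre, 9 above its underside. x runs along its length. Lies flat on the 3 mm thick woven reed mat at the start, loosely among two blanks and one flat red-brown lath (160 x 30 x 8, a different thickness, so not a sticker).
- bearer_a: Bearer: grey wooden bar 200 long, 25 wide and high, fixed on a 6 mm plywood sheet, across and under the two low boards: its ends (35 each) and its middle, in the gap between the boards, show from above. Origin: centre of its underside, midway between the low boards; x along its length. The three are alike and parallel, 72 to 128 apart. The low boards' top is 47 above the origin.
- bearer_b: Bearer: grey wooden bar 200 long, 25 wide and high, fixed on a 6 mm plywood sheet, across and under the two low boards: its ends (35 each) and its middle, in the gap between the boards, show from above. Origin: centre of its underside, midway between the low boards; x along its length. The three are alike and parallel, 72 to 128 apart. The low boards' top is 47 above the origin.
- bearer_c: Bearer: grey wooden bar 200 long, 25 wide and high, fixed on a 6 mm plywood sheet, across and under the two low boards: its ends (35 each) and its middle, in the gap between the boards, show from above. Origin: centre of its underside, midway between the low boards; x along its length. The three are alike and parallel, 72 to 128 apart. The low boards' top is 47 above the origin.
- dark_blank_c (a point): The loose dark brown carving blank: a board 300 long, 45 wide, 22 thick, its two ends sealed with white wax, about 0.15 to 0.27 kg. Lies flat on the 3 mm reed mat at the start, at least 25 clear along its sides. The point is its centre, 11 above its underside. Its x axis runs along its length, y across it, z up.
- pale_blank_c (a point): The loose pale honey-coloured carving blank: a board 300 long, 45 wide, 22 thick, its two ends sealed with white wax, about 0.15 to 0.27 kg. Lies flat on the 3 mm reed mat at the start, at least 25 clear along its sides. The point is its centre, 11 above its underside. Its x axis runs along its length, y across it, z up.
- low_dark: The dark brown low board of the drying stack: same size and timber as the dark blank (300 x 45 x 22, ends white), fixed flat on top of the three bearers. The two low boards lie parallel, 85 centre to centre (40 gap). Origin at the centre of its underside, 31 above the table; its top is 22 higher. Its x axis runs along its length, y across it, z up.
- low_pale: The pale honey-coloured low board of the drying stack: same size and timber as the pale blank (300 x 45 x 22, ends white), fixed flat on top of the three bearers. The two low boards lie parallel, 85 centre to centre (40 gap). Origin at the centre of its underside, 31 above the table; its top is 22 higher. Its x axis runs along its length, y across it, z up.
Not all that is in view belongs to the job. What is shaped like the part that bears sticker_a_c but blue is not meant. What is shaped like the part that bears sticker_c_c but turquoise is not meant.

How it is judged:
By the outcome, as a careful person would: the job done as asked, in the order asked, and still so for the second after the job is handed in, with the robot touching nothing.
It also fails if it takes over 141 s, if anything falls off the work surface, if the arm or the gripper's body presses on something with over 40 N, if the wrist force passes 120 N, or if a joint passes its speed limit or range.

## Working session

There is one attempt and no reset: what is moved stays moved. The work goes in short steps, Python scripts to look and compute and a tool call to move; the robot and the scene stay as the last step left them, time stands still between calls to the robot, and variables do not carry over. Pictures are saved under pics/ and viewed, and the job is handed in when it is done.

Besides the shell and the picture viewer there is one more tool, called after "Emit:" as name(argument=value, ...) on one line, values as JSON. drive_tool: Moves the arm, as the interface text tells. Its arguments: {"type":"object","properties":{"series":{"type":"array","items":{"type":"object","properties":{"travel":{"type":"array","items":{"type":"number"}},"delta_rot":{"type":"array","items":{"type":"number"}},"claw":{"type":"number"}}}},"force":{"type":"number"}},"required":["series"]}

```bash
mkdir -p pics; ls; python3 - <<'E'
from rig import *
import cv2,numpy as np
np.set_printoptions(precision=4,suppress=True)
s=get_state();print(s)
for n in("scene","top","wrist"):
    print(n,camera_info(n))
for n in("scene","top"):
    cv2.imwrite(f"pics/{n}0.png",grab_frame(n))
E
```

```text
pics
{'time': 0.0, 'joints': array([-1.24  ,  0.2766,  1.5061,  0.    ,  1.3607, -0.121 ]), 'joint_vel': array([-0.0001, -0.0005, -0.0008, -0.001 , -0.0004, -0.0004]), 'effort': array([  0.0006, -40.4581, -23.7229,   0.0707,   0.0347,  -0.0002]), 'tool_pos': array([ 0.2508, -0.5168,  0.2046]), 'orientation': array([-3.1414,  0.0018, -1.119 ]), 'contact_force': array([-0.7331,  0.4447, -0.14  ]), 'torque': array([-0.0106, -0.0066,  0.0104]), 'width': 0.0939887258006137}
scene {'intrinsics': array([[481.0237,   0.    , 275.2774],
       [  0.    , 481.0237, 208.426 ],
       [  0.    ,   0.    ,   1.    ]]), 'R': array([[ 0.4736,  0.8807,  0.0024],
       [ 0.717 , -0.384 , -0.5818],
       [-0.5115,  0.2773, -0.8133]]), 't': array([-0.1118, -0.2943,  1.7634])}
top {'intrinsics': array([[512.318 ,   0.    , 272.8729],
       [  0.    , 512.318 , 214.6571],
       [  0.    ,   0.    ,   1.    ]]), 'R': array([[ 0.008 , -0.9999, -0.0097],
       [-0.9889, -0.0065, -0.1484],
       [ 0.1483,  0.0108, -0.9889]]), 't': array([-0.0705,  0.4331,  1.7671])}
wrist {'intrinsics': array([[367.7878,   0.    , 277.3078],
       [  0.    , 367.7878, 214.1791],
       [  0.    ,   0.    ,   1.    ]]), 'hand_eye': array([[ 1.    , -0.0009,  0.0004,  0.0002],
       [ 0.0008,  0.9577,  0.2877, -0.0852],
       [-0.0006, -0.2877,  0.9577, -0.1792],
       [ 0.    ,  0.    ,  0.    ,  1.    ]])}
```

View pics/top0.png

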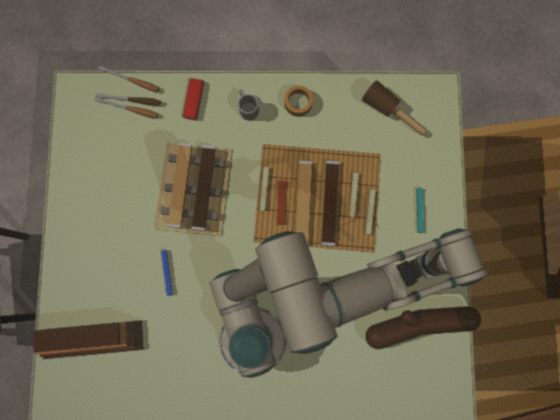

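View pics/scene0.png

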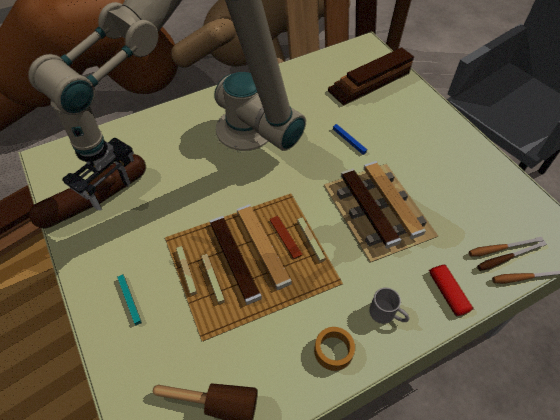

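```bash
cat > h.py <<'E'
from rig import *
import cv2,numpy as np
from scipy.spatial.transform import Rotation as Rn
np.set_printoptions(precision=4,suppress=True)
def Rt(s): return Rn.from_euler('xyz',s['orientation']).as_matrix()
def pose(n,s=None):
    c=camera_info(n);K=np.array(c['intrinsics'])
    if n=='wrist':
        H=np.array(c['hand_eye']);T=np.eye(4);T[:3,:3]=Rt(s);T[:3,3]=s['tool_pos'];M=T@H
        return K,M[:3,:3],M[:3,3]
    R=np.array(c['R']);return K,R.T,-R.T@np.array(c['t'])
def p2w(P,px,z):
    K,R,o=P;px=np.atleast_2d(px).astype(float)
    d=(R@np.linalg.solve(K,np.c_[px,np.ones(len(px))].T)).T
    return o+d*((z-o[2])/d[:,2])[:,None]
def w2p(P,X):
    K,R,o=P;X=np.atleast_2d(X);q=(K@(R.T@(X-o).T)).T
    return q[:,:2]/q[:,2:]
def topview(img,P,x0,x1,y0,y1,z,res=0.001):
    # metric rectification at height z: rows: x decreasing, cols: y decreasing
    W=int((y1-y0)/res);Hh=int((x1-x0)/res)
    X=np.array([[x1,y1,z],[x1,y0,z],[x0,y0,z],[x0,y1,z]])
    src=w2p(P,X).astype(np.float32);dst=np.float32([[0,0],[W,0],[W,Hh],[0,Hh]])
    return cv2.warpPerspective(img,cv2.getPerspectiveTransform(src,dst),(W,Hh))
def move(s,dx,dpos):
    return Rt(s).T@np.asarray(dpos)
E
python3 - <<'E'
from h import *
P=pose('top')
for n,px,z in [("mat",[[262,145],[380,153],[376,250],[255,242]],.003),("stack",[[181,143],[232,150],[222,235],[156,230]],.006),("low pale",[183,186],.053),("low dark",[204,188],.053),("blank pale",[304,203],.025),("blank dark",[331,203],.025),("stk",[[265,189],[355,195],[371,211]],.021),("lath",[283,203],.011),("mug",[249,105],.05),("arm base",[250,345],0)]:
    print(n,p2w(P,px,z)[:,:2].tolist())
E
```

```text
mat [[0.6943567193520556, -0.025345877826422565], [0.6666155843550111, -0.4537660466768405], [0.3143393982794035, -0.4316025724010274], [0.33961710817707114, -0.004498179432451788]]
stack [[0.6994838092544859, 0.2700269268585431], [0.6741601881671232, 0.08340958192558912], [0.3633977731543435, 0.11273015213131563], [0.3796357249207333, 0.3479951112044374]]
low pale [[0.5299780784519235, 0.24831925234338456]]
low dark [[0.5232770829308164, 0.1744007361187064]]
blank pale [[0.4770456732396783, -0.1769755205066689]]
blank dark [[0.47764728891132596, -0.2723282396128124]]
stk [[0.5274458968840715, -0.03844304292775306], [0.5076840529457481, -0.35806259222368886], [0.45057331257262445, -0.4135577726848072]]
lath [[0.47900556303791597, -0.10286959888296733]]
mug [[0.8287565278592397, 0.021434322907856476]]
arm base [[-0.016130097925902753, 0.008181269030590105]]
```

```bash
cat >> h.py <<'E'
def goto(x,y,z,yaw,s=None):
    s=s or get_state();R=Rt(s)
    d=R.T@(np.array([x,y,z])-s['tool_pos'])
    Rd=Rn.from_euler('xyz',[np.pi,0,yaw]).as_matrix()
    r=Rn.from_matrix(R.T@Rd).as_rotvec(degrees=True)
    print('t',round(s['time'],2),'travel',np.round(d,4).tolist(),'rot',np.round(r,2).tolist(),'w',round(s['width'],4),'F',np.round(s['contact_force'],1).tolist())
def goto2(x,y,z,yaw): goto(x,y,z,yaw)
E
python3 -c "
from h import *
goto(.47,-.22,.27,-np.pi/2)"
```

```text
t 0.1 travel [-0.1715, -0.3267, -0.0649] rot [0.01, 0.09, 25.89] w 0.0938 F [0.6, -0.2, -0.5]
```

Emit:
drive_tool(series=[{"travel": [-0.02,-0.038,-0.03],"delta_rot": [0,0,6]},{"travel": [-0.17,-0.327,-0.065],"delta_rot": [0,0,25.9]},{"travel": [-0.17,-0.327,-0.065],"delta_rot": [0,0,25.9]},{"travel": [-0.17,-0.327,-0.065],"delta_rot": [0,0,25.9]},{"travel": [-0.17,-0.327,-0.065],"delta_rot": [0,0,25.9]}])

```text
$.series[0]: bad value
```

```bash
python3 -c "
from h import *
goto(.47,-.22,.27,-np.pi/2)"
```

```text
t 0.1 travel [-0.1715, -0.3267, -0.0649] rot [0.01, 0.09, 25.89] w 0.0938 F [0.6, -0.2, -0.5]
```

Emit:
drive_tool(series=[{"travel": [-0.02,-0.038,-0.03],"delta_rot": [0,0,6],"claw": 0.094},{"travel": [-0.17,-0.327,-0.065],"delta_rot": [0,0,25.9],"claw": 0.094},{"travel": [-0.17,-0.327,-0.065],"delta_rot": [0,0,25.9],"claw": 0.094},{"travel": [-0.17,-0.327,-0.065],"delta_rot": [0,0,25.9],"claw": 0.094},{"travel": [-0.17,-0.327,-0.065],"delta_rot": [0,0,25.9],"claw": 0.094}])

```text
time: 0.6
tool_pos: [0.3915, -0.3277, 0.2555]
orientation: [3.141, 0.0, -1.573]
contact_force: [0.2, -0.7, 0.8]
width: 0.094
```

```bash
python3 -c "
from h import *
goto(.47,-.22,.27,-np.pi/2)"
```

```text
t 0.6 travel [-0.1079, -0.0783, -0.0145] rot [0.01, 0.02, -0.12] w 0.094 F [0.2, -0.7, 0.8]
```

Emit:
drive_tool(series=[{"travel": [-0.108,-0.078,-0.0145],"delta_rot": [0,0,0],"claw": 0.094},{"travel": [-0.108,-0.078,-0.0145],"delta_rot": [0,0,0],"claw": 0.094},{"travel": [-0.108,-0.078,-0.0145],"delta_rot": [0,0,0],"claw": 0.094},{"travel": [-0.108,-0.078,-0.0145],"delta_rot": [0,0,0],"claw": 0.094},{"travel": [-0.108,-0.078,-0.0145],"delta_rot": [0,0,0],"claw": 0.094}])

```text
time: 1.1
tool_pos: [0.4688, -0.221, 0.2697]
orientation: [3.141, -0.0, -1.569]
contact_force: [-0.6, 0.4, 0.1]
width: 0.0941
```

```bash
python3 - <<'E'
from h import *
s=get_state();im=grab_frame('wrist');print(s['tool_pos'],s['orientation'],s['time'])
cv2.imwrite('pics/w1.png',im)
np.savez('w1.npz',im=im,pos=s['tool_pos'],o=s['orientation'])
for n in('sticker_a_c','dark_blank_c','pale_blank_c'):
    for d in pinpoint(n,'wrist'): print(n,d)
E
```

```text
[ 0.4688 -0.221   0.2697] [ 3.1405 -0.0004 -1.569 ] 1.1
sticker_a_c {'point': [115.6, 123.9], 'conf': 0.61}
dark_blank_c {'point': [316.6, 167.4], 'conf': 0.79}
pale_blank_c {'point': [239.7, 166.0], 'conf': 0.81}
```

View pics/w1.png

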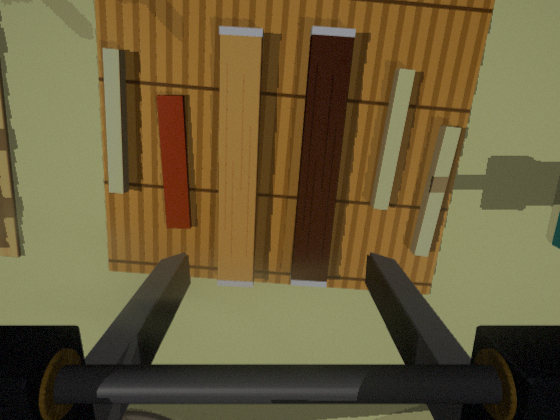

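```bash
python3 - <<'E'
from h import *
d=np.load('w1.npz');s=dict(tool_pos=d['pos'],orientation=d['o']);P=pose('wrist',s);im=d['im']
for p in [(115,120),(394,140),(437,191),(238,158),(325,158),(173,160),(200,60),(340,31),(50,100),(243,32),(124,120)]:
    print(p,im[p[1],p[0]],cv2.cvtColor(im,cv2.COLOR_BGR2HSV)[p[1],p[0]])
tv=topview(im,P,.33,.72,-.46,.02,.021,.0006)
cv2.imwrite('pics/tv1.png',tv);print(tv.shape)
E
```

```text
(115, 120) [116 147 146] [ 31  54 147]
(394, 140) [107 146 143] [ 32  68 146]
(437, 191) [ 67  99 117] [ 19 109 117]
(238, 158) [ 57 113 148] [ 18 157 148]
(325, 158) [ 7 29 46] [ 17 216  46]
(173, 160) [ 17  41 112] [  8 216 112]
(200, 60) [ 32  82 119] [ 17 186 119]
(340, 31) [150 146 144] [110  10 150]
(50, 100) [ 99 141 140] [ 31  76 141]
(243, 32) [145 142 141] [113   7 145]
(124, 120) [25 43 51] [ 21 130  51]
(650, 800, 3)
```

View pics/tv1.png

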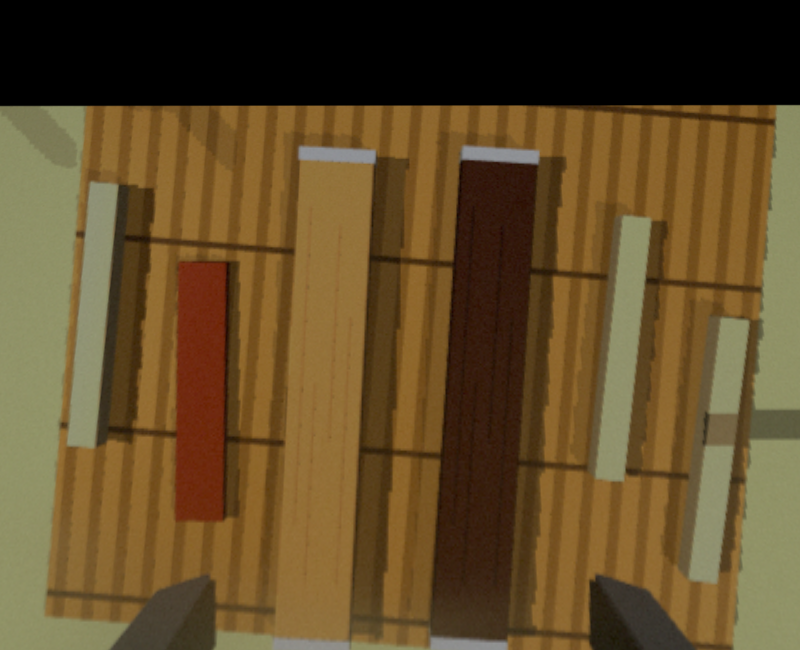

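```bash
cat >> h.py <<'E'
from scipy.optimize import minimize
def boxpts(c,L,W,z0,z1):
    x,y,a=c;u=np.array([np.cos(a),np.sin(a)]);v=np.array([-u[1],u[0]])
    q=[np.array([x,y])+i*L/2*u+j*W/2*v for i,j in((1,1),(1,-1),(-1,-1),(-1,1))]
    return np.array([[*p,z] for z in (z1,z0) for p in q])
def fit(mask,P,c0,L,W,z0,z1,hull=True,up=4,valid=None):
    m=cv2.resize(mask.astype(np.float32),None,fx=up,fy=up,interpolation=cv2.INTER_LINEAR)
    vb=np.ones_like(m) if valid is None else cv2.resize(valid.astype(np.float32),None,fx=up,fy=up,interpolation=cv2.INTER_NEAREST)
    def poly(c,):
        X=boxpts(c,L,W,z0,z1);X=X if hull else X[:4]
        p=w2p(P,X);p=(p+.5)*up-.5
        return cv2.convexHull(p.astype(np.float32)) 
    def cost(d):
        c=np.array(c0)+d*np.array([.001,.001,.01])
        t=np.zeros(m.shape,np.uint8);cv2.fillConvexPoly(t,np.round(poly(c)*16).astype(np.int32),1,cv2.LINE_8,4)
        t=t*vb;return 1-(t*m).sum()/np.maximum(t,m*vb).sum()
    b=None;x=np.zeros(3)
    for k in (8,3,1):
        r=minimize(cost,x,method='Nelder-Mead',options=dict(initial_simplex=x+np.vstack([np.zeros(3),np.eye(3)*k]),xatol=.02,fatol=1e-5))
        x=r.x
    return np.array(c0)+x*np.array([.001,.001,.01]),1-r.fun
def comp(mask,px):
    n,l,st,ce=cv2.connectedComponentsWithStats(mask.astype(np.uint8))
    return l==l[int(px[1]),int(px[0])]
E
python3 - <<'E'
from h import *
d=np.load('w1.npz');s=dict(tool_pos=d['pos'],orientation=d['o']);P=pose('wrist',s);im=d['im']
hsv=cv2.cvtColor(im,cv2.COLOR_BGR2HSV);H,S,V=cv2.split(hsv)
cream=(S<115)&(V>85)
ov=im.copy()
def show(c,L,W,z0,z1):
    p=w2p(P,boxpts(c,L,W,z0,z1));cv2.polylines(ov,[np.round(p[:4]).astype(int)],True,(255,0,255),1);cv2.polylines(ov,[np.round(p[4:]).astype(int)],True,(255,255,0),1)
for px,hull in [((115,120),False),((394,140),True),((437,160),True)]:
    x0,y0=p2w(P,px,.021)[0][:2]
    loc=np.zeros_like(cream);xx,yy=np.meshgrid(range(560),range(420))
    loc=(abs(xx-px[0])<45)&(abs(yy-px[1])<110)
    m=comp(cream,px)&loc
    if px[0]==437: m=comp(cv2.morphologyEx((cream&loc).astype(np.uint8),cv2.MORPH_CLOSE,np.ones((9,3)))>0,px)
    print(px,m.sum());c,i=fit(m,P,(x0,y0,-.1),.16,.018,.003,.021,hull);print('sticker',c,np.degrees(c[2]),i);show(c,.16,.018,.003,.021)
pale=comp(((H<24)&(V>125)&(S<185))|((V>125)&(S<25)),(238,158))
dark=(V<75)&(S>190)
dark=dark|((V>125)&(S<25)&(np.arange(560)[None]>285))
dark=comp(dark,(325,158))
cv2.imwrite('pics/m1.png',np.hstack([pale*255,dark*255]).astype(np.uint8)[:, :])
for n,m,px in(('pale',pale,(238,158)),('dark',dark,(325,158))):
    x0,y0=p2w(P,px,.025)[0][:2]
    c,i=fit(m,P,(x0,y0,0),.3,.045,.003,.025,False);print(n,c,np.degrees(c[2]),i);show(c,.3,.045,.003,.025)
cv2.imwrite('pics/ov1.png',cv2.resize(ov[:300],None,fx=1.42,fy=1.42,interpolation=cv2.INTER_CUBIC))
E
```

```text
(115, 120) 2291
sticker [ 0.5312 -0.0352 -0.0855] -4.899105252319299 0.945214569568634
(394, 140) 2464
sticker [ 0.511  -0.3543 -0.1013] -5.802624151426089 0.8494877815246582
(437, 160) 2605
sticker [ 0.45   -0.4118 -0.1219] -6.984231315937354 0.9115918874740601
pale [ 0.4813 -0.1741 -0.0549] -3.1483641290125144 0.9348799586296082
dark [ 0.4811 -0.2692 -0.0684] -3.919127298289763 0.5154049396514893
```

View pics/ov1.png

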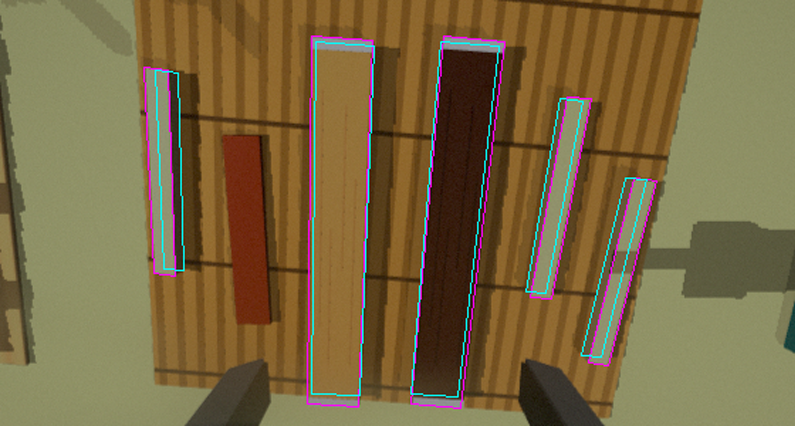

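View pics/m1.png

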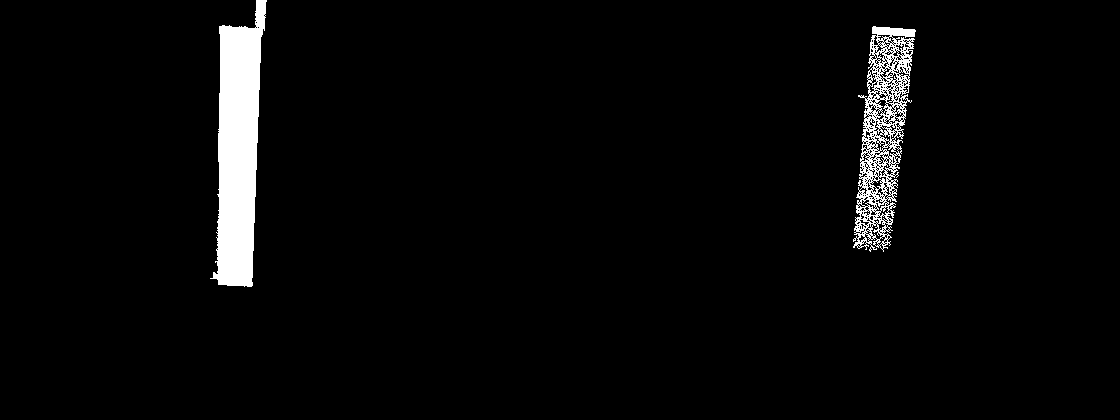

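Emit:
drive_tool(series=[{"travel": [-0.43,-0.03,0],"delta_rot": [0,0,0],"claw": 0.05},{"travel": [-0.43,-0.03,0],"delta_rot": [0,0,0],"claw": 0.05},{"travel": [-0.43,-0.03,0],"delta_rot": [0,0,0],"claw": 0.05},{"travel": [-0.43,-0.03,0],"delta_rot": [0,0,0],"claw": 0.05},{"travel": [-0.43,-0.03,0],"delta_rot": [0,0,0],"claw": 0.05}])

```text
time: 1.8
tool_pos: [0.4861, 0.0284, 0.2701]
orientation: [-3.141, -0.0, -1.574]
contact_force: [1.0, 0.1, -0.3]
width: 0.0575
```

```bash
python3 -c "
from h import *
goto(.50,.21,.27,-np.pi/2)"
```

```text
t 1.8 travel [-0.1816, -0.0133, 0.0] rot [-0.03, -0.02, -0.18] w 0.0575 F [1.0, 0.1, -0.3]
```

Emit:
drive_tool(series=[{"travel": [-0.18,-0.013,0],"delta_rot": [0,0,0],"claw": 0.05},{"travel": [-0.18,-0.013,0],"delta_rot": [0,0,0],"claw": 0.05},{"travel": [-0.18,-0.013,0],"delta_rot": [0,0,0],"claw": 0.05},{"travel": [-0.18,-0.013,0],"delta_rot": [0,0,0],"claw": 0.05},{"travel": [-0.18,-0.013,0],"delta_rot": [0,0,0],"claw": 0.05}])

```text
time: 2.3
tool_pos: [0.4997, 0.2104, 0.2695]
orientation: [3.141, 0.001, -1.568]
contact_force: [0.5, 0.1, 0.1]
width: 0.0499
```

```bash
python3 - <<'E'
from h import *
s=get_state();im=grab_frame('wrist');print(s['tool_pos'],s['orientation'],s['time'])
cv2.imwrite('pics/w2.png',im)
np.savez('w2.npz',im=im,pos=s['tool_pos'],o=s['orientation'])
for n in('bearer_a','low_dark','low_pale'):
    for d in pinpoint(n,'wrist'): print(n,d)
E
```

```text
[0.4997 0.2104 0.2695] [ 3.141   0.0012 -1.5682] 2.3
bearer_a {'point': [269.4, 156.6], 'conf': 0.94}
bearer_a {'point': [263.2, 221.1], 'conf': 0.68}
bearer_a {'point': [274.9, 60.5], 'conf': 0.67}
low_dark {'point': [305.0, 155.9], 'conf': 0.87}
low_pale {'point': [232.0, 146.8], 'conf': 0.63}
```

View pics/w2.png

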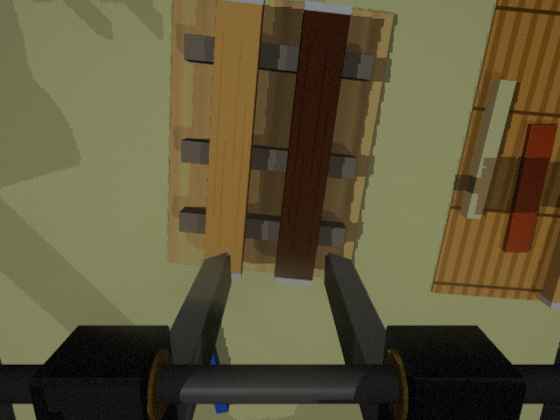

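```bash
python3 - <<'E'
from h import *
d=np.load('w2.npz');s=dict(tool_pos=d['pos'],orientation=d['o']);P=pose('wrist',s);im=d['im']
a=topview(im,P,.36,.71,.09,.34,.053,.0006);b=topview(im,P,.36,.71,.09,.34,.031,.0006)
cv2.imwrite('pics/tv2.png',cv2.convertScaleAbs(np.hstack([a[:,:399],b[:,:399]]),alpha=1.5))
print(a.shape)
E
```

```text
(583, 416, 3)
```

View pics/tv2.png

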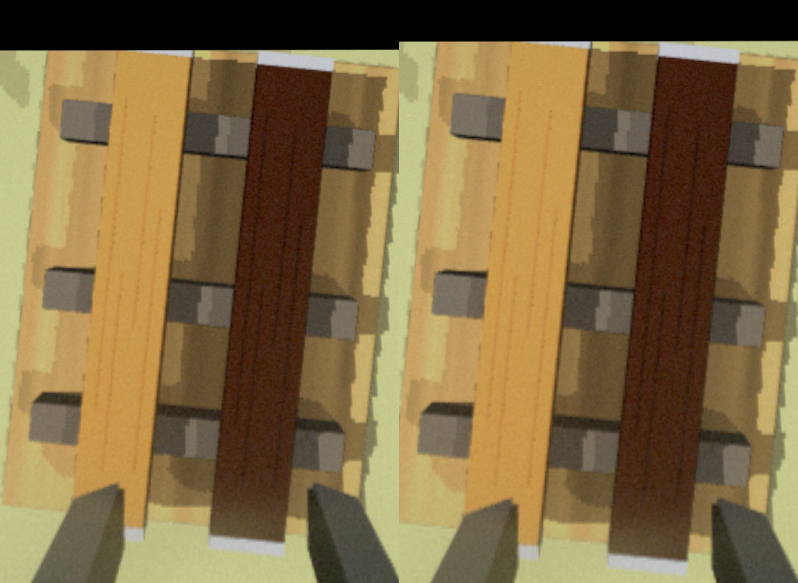

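```bash
cat > stackfit.py <<'E'
from h import *
def load(f):
    d=np.load(f);s=dict(tool_pos=d['pos'],orientation=d['o']);return d['im'],pose('wrist',s),s
def masks(im):
    bl=cv2.bilateralFilter(im,7,40,3);H,S,V=cv2.split(cv2.cvtColor(bl,cv2.COLOR_BGR2HSV))
    return bl,H,S,V
def local(P,c,L,W,z,pad,shape):
    t=np.zeros(shape,np.uint8);cv2.fillConvexPoly(t,np.round(w2p(P,boxpts(c,L+2*pad,W+2*pad,z,z)[:4])).astype(np.int32),1);return t>0
def draw(ov,P,c,L,W,z0,z1,col=(255,0,255)):
    p=w2p(P,boxpts(c,L,W,z0,z1));cv2.polylines(ov,[np.round(p[:4]*16).astype(int)],True,col,1,cv2.LINE_AA,4)
E
python3 - <<'E'
from stackfit import *
im,P,s=load('w2.npz');bl,H,S,V=masks(im)
for p in [(320,120),(312,40),(340,100),(270,120),(228,100),(329,8),(295,281),(330,160),(200,100)]: print(p,H[p[1],p[0]],S[p[1],p[0]],V[p[1],p[0]])
m=((V<58)&(H<16))|((V>115)&(S<40))
c0=(.53,.172,-.07);L=local(P,c0,.3,.045,.053,.012,m.shape);m&=L
cd,i=fit(m,P,c0,.3,.045,.031,.053,False);print('dark',cd,np.degrees(cd[2]),i)
c0=cd+np.array([-np.sin(cd[2]),np.cos(cd[2]),0])*.085
ov=im.copy();draw(ov,P,cd,.3,.045,.031,.053)
draw(ov,P,c0,.3,.045,.031,.053)
cv2.imwrite('pics/ov2.png',np.hstack([cv2.resize(ov[:300,150:420],None,fx=1.9,fy=1.9,interpolation=cv2.INTER_CUBIC),cv2.resize((m*255).astype(np.uint8)[:300,280:360],None,fx=1.9,fy=1.9)[...,None].repeat(3,2)]))
np.save('cd.npy',cd)
E
```

```text
(320, 120) 10 197 44
(312, 40) 11 214 44
(340, 100) 19 131 80
(270, 120) 18 135 70
(228, 100) 18 157 135
(329, 8) 110 11 135
(295, 281) 30 2 128
(330, 160) 16 69 48
(200, 100) 19 130 124
dark [ 0.5284  0.1778 -0.1017] -5.825454249763792 0.9218334555625916
```

View pics/ov2.png

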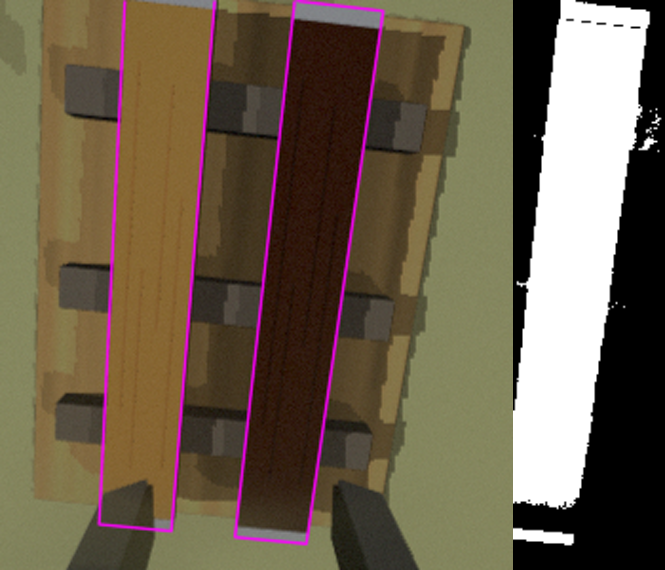

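```bash
python3 - <<'E'
from stackfit import *
im,P,s=load('w2.npz');cd=np.load('cd.npy');a=cd[2];u=np.array([np.cos(a),np.sin(a)]);v=np.array([-u[1],u[0]])
C=cd[:2]+.0425*v;print('stack C',C)
r=.0006;W=int(.22/r);Hh=int(.32/r)
X=np.array([[*(C+i*.16*u+j*.11*v),.031] for i,j in((1,1),(1,-1),(-1,-1),(-1,1))])
M=cv2.getPerspectiveTransform(w2p(P,X).astype(np.float32),np.float32([[0,0],[W,0],[W,Hh],[0,Hh]]))
t=cv2.warpPerspective(im,M,(W,Hh),flags=cv2.INTER_CUBIC)
cv2.imwrite('pics/tv3.png',cv2.convertScaleAbs(t,alpha=2))
g=cv2.GaussianBlur(cv2.cvtColor(t,cv2.COLOR_BGR2GRAY),(1,5),0).astype(float)
for nm,v0,v1 in(('L',.078,.096),('mid',-.012,.012),('R',-.096,-.078)):
    c0=int((.11-v1)/r);c1=int((.11-v0)/r);p=g[:,c0:c1].mean(1);dp=np.gradient(cv2.GaussianBlur(p[:,None],(1,5),0)[:,0])
    k=[i for i in range(2,len(p)-2) if abs(dp[i])==abs(dp[i-2:i+3]).max() and abs(dp[i])>1.5]
    print(nm,[(round(.16-(i+.5)*r,4),round(dp[i],1)) for i in k])
E
```

```text
stack C [0.5328 0.2201]
L [(0.1441, np.float64(23.2)), (0.1123, np.float64(-6.4)), (0.0877, np.float64(-9.7)), (0.0853, np.float64(17.1)), (0.0061, np.float64(-16.2)), (0.0031, np.float64(10.5)), (-0.0215, np.float64(7.9)), (-0.0737, np.float64(-12.8)), (-0.0809, np.float64(8.6)), (-0.1055, np.float64(6.4)), (-0.1481, np.float64(1.9))]
mid [(0.1531, np.float64(19.0)), (0.1465, np.float64(-9.7)), (0.0877, np.float64(-8.4)), (0.0853, np.float64(8.6)), (0.0061, np.float64(-6.7)), (0.0031, np.float64(7.1)), (-0.0737, np.float64(-6.0)), (-0.0809, np.float64(5.4)), (-0.1373, np.float64(6.9)), (-0.1481, np.float64(2.5))]
R [(0.1537, np.float64(-5.6)), (0.1513, np.float64(2.7)), (0.1465, np.float64(-9.2)), (0.1135, np.float64(-1.7)), (0.1111, np.float64(1.8)), (0.0877, np.float64(-8.5)), (0.0853, np.float64(10.1)), (0.0061, np.float64(-6.5)), (0.0031, np.float64(7.2)), (-0.0221, np.float64(2.5)), (-0.0737, np.float64(-6.2)), (-0.0809, np.float64(6.7)), (-0.1067, np.float64(2.1)), (-0.1145, np.float64(-3.3)), (-0.1373, np.float64(1.8)), (-0.1571, np.float64(1.5))]
```

View pics/tv3.png

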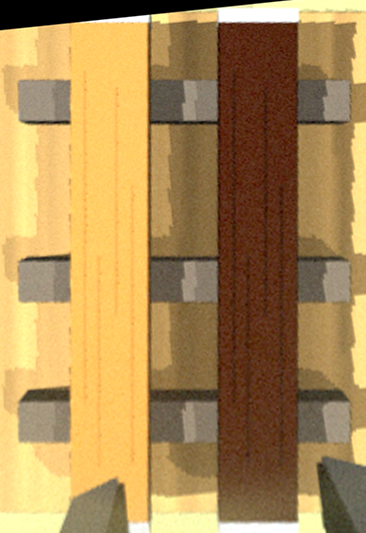

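```bash
python3 -c "
from h import *
goto(.531,-.035,.05,-1.656)"
```

```text
t 2.5 travel [0.2408, -0.0321, 0.2202] rot [0.02, -0.06, 4.75] w 0.0501 F [-0.0, 0.5, 0.5]
```

Emit:
drive_tool(series=[{"travel": [0.241,-0.032,0.22],"delta_rot": [0,0,4.75],"claw": 0.05},{"travel": [0.241,-0.032,0.22],"delta_rot": [0,0,4.75],"claw": 0.05},{"travel": [0.241,-0.032,0.22],"delta_rot": [0,0,4.75],"claw": 0.05},{"travel": [0.241,-0.032,0.22],"delta_rot": [0,0,4.75],"claw": 0.05},{"travel": [0.241,-0.032,0.22],"delta_rot": [0,0,4.75],"claw": 0.05}])

```text
time: 3.0
tool_pos: [0.5234, 0.0208, 0.1016]
orientation: [-3.14, -0.001, -1.657]
contact_force: [1.1, 0.1, 0.3]
width: 0.0499
```

```bash
python3 -c "
from h import *
goto(.531,-.035,.05,-1.656)"
```

```text
t 3.0 travel [0.0549, -0.0122, 0.0517] rot [-0.07, -0.03, -0.03] w 0.0499 F [1.1, 0.1, 0.3]
```

Emit:
drive_tool(series=[{"travel": [0.055,-0.012,0.052],"delta_rot": [0,0,0],"claw": 0.05},{"travel": [0.055,-0.012,0.052],"delta_rot": [0,0,0],"claw": 0.05},{"travel": [0.055,-0.012,0.052],"delta_rot": [0,0,0],"claw": 0.05}])

```text
time: 3.3
tool_pos: [0.5289, -0.0356, 0.0479]
orientation: [3.136, -0.001, -1.66]
contact_force: [-0.6, -0.1, -1.0]
width: 0.05
```

```bash
python3 -c "
from h import *
im=grab_frame('wrist');cv2.imwrite('pics/w3.png',im)
goto(.531,-.035,.0065,-1.656)"
```

```text
t 3.35 travel [0.0009, -0.0013, 0.0429] rot [0.15, 0.01, -0.17] w 0.05 F [0.3, 1.6, -0.2]
```

View pics/w3.png

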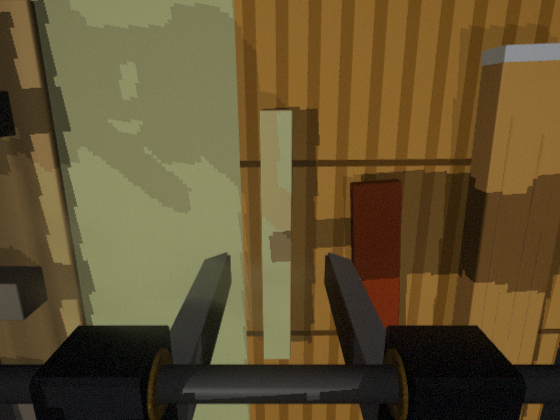

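Emit:
drive_tool(series=[{"travel": [0.001,0,0.03],"delta_rot": [0,0,0],"claw": 0.05},{"travel": [0.001,-0.001,0.043],"delta_rot": [0,0,0],"claw": 0.05},{"travel": [0.001,-0.001,0.043],"delta_rot": [0,0,0],"claw": 0.01},{"travel": [0.001,-0.001,0.043],"delta_rot": [0,0,0],"claw": 0.01},{"travel": [0.001,-0.001,0.043],"delta_rot": [0,0,0],"claw": 0.01}], force=20)

```text
time: 3.85
tool_pos: [0.5332, -0.0326, 0.0089]
orientation: [-3.139, -0.0, -1.654]
contact_force: [-0.8, 0.7, -0.1]
width: 0.0293
```

```bash
python3 -c "
from h import *
s=get_state();print(s['tool_pos'],s['orientation']);im=grab_frame('wrist');cv2.imwrite('pics/w4.png',im)
goto(.531,-.035,.13,-1.656)"
```

```text
[ 0.5332 -0.0326  0.0089] [-3.1385 -0.0003 -1.6536]
t 3.9 travel [0.0025, 0.0016, -0.1212] rot [-0.17, -0.02, 0.14] w 0.0252 F [0.5, -0.5, 0.1]
```

View pics/w4.png

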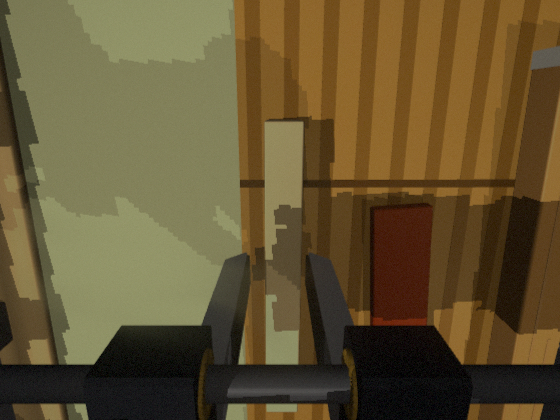

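Emit:
drive_tool(series=[{"travel": [0,0,0.001],"delta_rot": [0,0,0],"claw": 0.01},{"travel": [0,0,0.001],"delta_rot": [0,0,0],"claw": 0.01},{"travel": [0,0,0.001],"delta_rot": [0,0,0],"claw": 0.01}], force=20)

```text
time: 4.2
tool_pos: [0.533, -0.0329, 0.0076]
orientation: [-3.139, -0.0, -1.654]
contact_force: [-0.4, -0.7, 6.1]
width: 0.0178
```

```bash
python3 -c "
from h import *
for i in range(3):
  s=get_state();print(s['tool_pos'],s['orientation'],s['width'],s['contact_force']);im=grab_frame('wrist')
goto(.531,-.035,.15,-1.656)"
```

```text
[ 0.533  -0.0329  0.0076] [-3.1392 -0.0004 -1.6538] 0.017757081001376088 [-0.4459 -0.7302  6.063 ]
[ 0.533  -0.0328  0.0076] [-3.1392 -0.0003 -1.6538] 0.017684414208473144 [-1.5459 -0.0714  5.0942]
[ 0.533  -0.0328  0.0076] [-3.1392 -0.0003 -1.6538] 0.017748193514766687 [-1.1254  0.096   5.3491]
t 4.35 travel [0.0024, 0.0015, -0.1424] rot [-0.14, -0.02, 0.12] w 0.0178 F [0.1, -0.1, 4.5]
```

```bash
python3 -c "
from h import *
goto(.6325,.2119,.15,-.1017)"
```

```text
t 4.35 travel [-0.2521, -0.0792, -0.1423] rot [-0.09, -0.12, -88.93] w 0.0178 F [0.1, -0.1, 4.5]
```

Emit:
drive_tool(series=[{"travel": [0,0,-0.05],"delta_rot": [0,0,0],"claw": 0.01},{"travel": [0,0,-0.1],"delta_rot": [0,0,0],"claw": 0.01},{"travel": [-0.252,-0.079,-0.142],"delta_rot": [0,0,-88.9],"claw": 0.01},{"travel": [-0.252,-0.079,-0.142],"delta_rot": [0,0,-88.9],"claw": 0.01},{"travel": [-0.252,-0.079,-0.142],"delta_rot": [0,0,-88.9],"claw": 0.01}], force=20)

```text
time: 4.85
tool_pos: [0.5887, 0.1057, 0.1314]
orientation: [-3.14, -0.001, -1.199]
contact_force: [0.9, 0.1, -0.8]
width: 0.0177
```

```bash
python3 -c "
from h import *
goto(.6325,.2119,.15,-.1017)"
```

```text
t 4.85 travel [-0.083, -0.0794, -0.0185] rot [-0.08, -0.1, -62.87] w 0.0177 F [0.9, 0.1, -0.8]
```

Emit:
drive_tool(series=[{"travel": [-0.083,-0.079,-0.019],"delta_rot": [0,0,-62.9],"claw": 0.01},{"travel": [-0.083,-0.079,-0.019],"delta_rot": [0,0,-62.9],"claw": 0.01},{"travel": [-0.083,-0.079,-0.019],"delta_rot": [0,0,-62.9],"claw": 0.01},{"travel": [-0.083,-0.079,-0.019],"delta_rot": [0,0,-62.9],"claw": 0.01},{"travel": [-0.083,-0.079,-0.019],"delta_rot": [0,0,-62.9],"claw": 0.01}])

```text
time: 5.35
tool_pos: [0.6319, 0.2116, 0.1489]
orientation: [3.142, -0.0, -0.446]
contact_force: [-0.7, -0.1, -0.2]
width: 0.0178
```

```bash
python3 -c "
from h import *
goto(.6325,.2119,.15,-.1017)"
```

```text
t 5.35 travel [0.0004, -0.0006, -0.0011] rot [0.0, -0.01, -19.72] w 0.0178 F [-0.7, -0.1, -0.2]
```

Emit:
drive_tool(series=[{"travel": [0,0,0],"delta_rot": [0,0,-19.7],"claw": 0.01},{"travel": [0,0,0],"delta_rot": [0,0,-19.7],"claw": 0.01},{"travel": [0,0,0],"delta_rot": [0,0,-19.7],"claw": 0.01},{"travel": [0,0,0.03],"delta_rot": [0,0,-19.7],"claw": 0.01},{"travel": [0,0,0.03],"delta_rot": [0,0,-19.7],"claw": 0.01}])

```text
time: 5.85
tool_pos: [0.6291, 0.2097, 0.1157]
orientation: [3.139, 0.007, -0.11]
contact_force: [-0.4, -0.5, -1.1]
width: 0.0178
```

```bash
python3 -c "
from h import *
for i in range(2):
  s=get_state();print(s['tool_pos'],s['orientation'],s['contact_force']);im=grab_frame('wrist')
cv2.imwrite('pics/w5.png',im);np.savez('w5.npz',im=im,pos=s['tool_pos'],o=s['orientation'])
goto(.6325,.2119,.06,-.1017)"
```

```text
[0.6291 0.2097 0.1157] [ 3.1392  0.0067 -0.1101] [-0.4011 -0.5441 -1.0723]
[0.6302 0.2099 0.1173] [ 3.1401  0.0044 -0.1101] [-0.1997 -0.1308 -0.5964]
t 5.95 travel [0.001, -0.0018, 0.0586] rot [0.03, 0.08, -0.49] w 0.0181 F [-0.2, -0.2, 0.3]
```

View pics/w5.png

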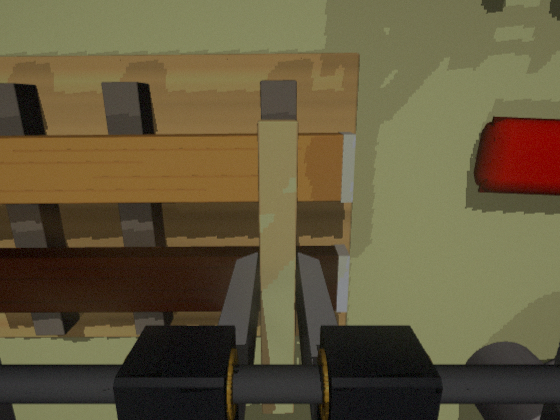

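Emit:
drive_tool(series=[{"travel": [0.001,-0.002,0.04],"delta_rot": [0,0,-0.5],"claw": 0.01},{"travel": [0.001,-0.002,0.045],"delta_rot": [0,0,-0.5],"claw": 0.01},{"travel": [0.001,-0.002,0.045],"delta_rot": [0,0,-0.5],"claw": 0.01},{"travel": [0.001,-0.002,0.045],"delta_rot": [0,0,-0.5],"claw": 0.01}])

```text
time: 6.35
tool_pos: [0.6342, 0.2124, 0.0755]
orientation: [-3.141, -0.002, -0.101]
contact_force: [0.4, -0.5, -1.0]
width: 0.0175
```

```bash
python3 -c "
from h import *
im=grab_frame('wrist')
s=get_state();print(s['tool_pos'],s['orientation'],s['contact_force'])
goto(.6325,.2119,.0585,-.1017)"
```

```text
[0.6344 0.2124 0.0758] [-3.1407 -0.0029 -0.1015] [ 0.6893  0.5187 -0.2701]
t 6.4 travel [-0.0019, 0.0007, 0.0173] rot [-0.05, -0.17, 0.01] w 0.0176 F [0.7, 0.5, -0.3]
```

Emit:
drive_tool(series=[{"travel": [-0.002,0.001,0.01],"delta_rot": [0,0,0],"claw": 0.01},{"travel": [-0.002,0.001,0.017],"delta_rot": [0,0,0],"claw": 0.01},{"travel": [-0.002,0.001,0.017],"delta_rot": [0,0,0],"claw": 0.01},{"travel": [-0.002,0.001,0.017],"delta_rot": [0,0,0],"claw": 0.01}])

```text
time: 6.8
tool_pos: [0.6311, 0.2113, 0.0569]
orientation: [3.142, -0.0, -0.101]
contact_force: [-0.3, 0.1, 1.7]
width: 0.018
```

```bash
python3 -c "
from h import *
goto(.6325,.2119,.058,-.1017)
s=get_state();print(s['tool_pos'],s['orientation'],s['contact_force'])"
```

```text
t 6.8 travel [0.0014, -0.0008, -0.0011] rot [0.0, -0.01, 0.02] w 0.018 F [-0.3, 0.1, 1.7]
[0.6311 0.2113 0.0569] [ 3.1415 -0.0002 -0.1014] [-0.3088  0.0791  1.689 ]
```

Emit:
drive_tool(series=[{"travel": [0.001,-0.001,0],"delta_rot": [0,0,0],"claw": 0.01},{"travel": [0.001,-0.001,0],"delta_rot": [0,0,0],"claw": 0.01},{"travel": [0.001,-0.001,0],"delta_rot": [0,0,0],"claw": 0.04},{"travel": [0.001,-0.001,0],"delta_rot": [0,0,0],"claw": 0.04},{"travel": [0.001,-0.001,0],"delta_rot": [0,0,0],"claw": 0.04}])

```text
time: 7.3
tool_pos: [0.6322, 0.2124, 0.0566]
orientation: [-3.141, 0.0, -0.101]
contact_force: [-0.1, 1.0, -0.4]
width: 0.0379
```

```bash
python3 -c "
from h import *
s=get_state();print(s['tool_pos'],s['orientation'],s['contact_force'])
goto(.60,.15,.27,-1.6)"
```

```text
[0.6322 0.2124 0.0566] [-3.1414  0.     -0.1015] [-0.1294  1.0231 -0.4336]
t 7.3 travel [-0.0257, 0.0653, -0.2134] rot [-0.01, 0.01, 85.86] w 0.0379 F [-0.1, 1.0, -0.4]
```

Emit:
drive_tool(series=[{"travel": [0,0,-0.05],"delta_rot": [0,0,0],"claw": 0.05},{"travel": [0,0,-0.1],"delta_rot": [0,0,0],"claw": 0.05},{"travel": [0,0,-0.13],"delta_rot": [0,0,0],"claw": 0.05},{"travel": [0,0,-0.13],"delta_rot": [0,0,0],"claw": 0.05}])

```text
time: 7.7
tool_pos: [0.6354, 0.2132, 0.1928]
orientation: [-3.138, -0.011, -0.101]
contact_force: [0.0, -0.2, 0.9]
width: 0.0497
```

```bash
python3 - <<'E'
from stackfit import *
grab_frame('wrist')
s=get_state();im=grab_frame('wrist');np.savez('w6.npz',im=im,pos=s['tool_pos'],o=s['orientation'])
P=pose('wrist',s)
cd=np.load('cd.npy');a=cd[2];u=np.array([np.cos(a),np.sin(a)]);v=np.array([-u[1],u[0]]);C=cd[:2]+.0425*v
ov=im.copy()
b=C+.1*u
draw(ov,P,(*b,a+np.pi/2),.16,.018,.053,.071);draw(ov,P,(*b,a+np.pi/2),.2,.025,.006,.031,(255,255,0))
draw(ov,P,cd,.3,.045,.031,.053);draw(ov,P,(*(C+.0425*v),a),.3,.045,.031,.053)
cv2.imwrite('pics/ov6.png',ov)
goto(.511,-.3543,.08,-.1013-np.pi/2)
E
```

```text
t 7.8 travel [-0.0634, 0.5761, 0.1069] rot [-0.07, -0.03, 90.0] w 0.05 F [-1.0, -0.7, -0.7]
```

View pics/ov6.png

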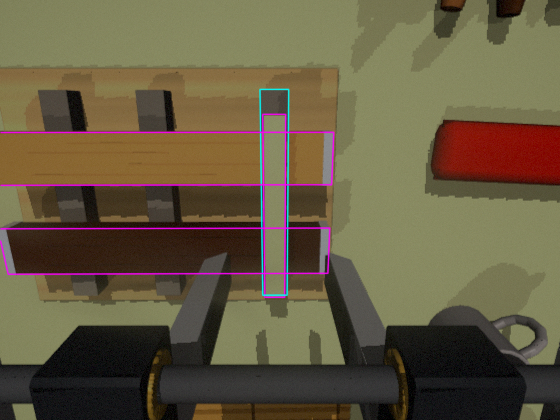

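Emit:
drive_tool(series=[{"travel": [-0.063,0.576,0.107],"delta_rot": [0,0,90],"claw": 0.05},{"travel": [-0.063,0.576,0.107],"delta_rot": [0,0,90],"claw": 0.05},{"travel": [-0.063,0.576,0.107],"delta_rot": [0,0,90],"claw": 0.05},{"travel": [-0.063,0.576,0.107],"delta_rot": [0,0,90],"claw": 0.05},{"travel": [-0.063,0.576,0.107],"delta_rot": [0,0,90],"claw": 0.05}])

```text
time: 8.3
tool_pos: [0.5785, -0.0295, 0.1387]
orientation: [3.139, 0.003, -0.857]
contact_force: [-0.3, -0.5, 0.3]
width: 0.0502
```

```bash
python3 -c "
from h import *
goto(.511,-.3543,.08,-.1013-np.pi/2)"
```

```text
t 8.3 travel [0.2015, 0.2635, 0.0587] rot [0.23, 0.11, 46.7] w 0.0502 F [-0.3, -0.5, 0.3]
```

Emit:
drive_tool(series=[{"travel": [0.201,0.263,0.058],"delta_rot": [0,0,46.7],"claw": 0.05},{"travel": [0.201,0.263,0.058],"delta_rot": [0,0,46.7],"claw": 0.05},{"travel": [0.201,0.263,0.058],"delta_rot": [0,0,46.7],"claw": 0.05},{"travel": [0.201,0.263,0.058],"delta_rot": [0,0,46.7],"claw": 0.05},{"travel": [0.201,0.263,0.058],"delta_rot": [0,0,46.7],"claw": 0.05}])

```text
time: 8.8
tool_pos: [0.53, -0.2704, 0.0956]
orientation: [3.138, 0.002, -1.608]
contact_force: [0.3, -0.4, 0.1]
width: 0.0499
```

```bash
python3 -c "
from h import *
goto(.511,-.3543,.06,-.1013-np.pi/2)"
```

```text
t 8.8 travel [0.0846, 0.0158, 0.0354] rot [0.21, 0.13, 3.69] w 0.0499 F [0.3, -0.4, 0.1]
```

Emit:
drive_tool(series=[{"travel": [0.084,0.016,0.01],"delta_rot": [0,0,3.7],"claw": 0.05},{"travel": [0.084,0.016,0.035],"delta_rot": [0,0,3.7],"claw": 0.05},{"travel": [0.084,0.016,0.035],"delta_rot": [0,0,3.7],"claw": 0.05},{"travel": [0.084,0.016,0.035],"delta_rot": [0,0,3.7],"claw": 0.05},{"travel": [0.084,0.016,0.035],"delta_rot": [0,0,3.7],"claw": 0.05}])

```text
time: 9.3
tool_pos: [0.5135, -0.3515, 0.0627]
orientation: [3.14, 0.002, -1.665]
contact_force: [0.4, 0.0, 1.1]
width: 0.0497
```

```bash
python3 - <<'E'
from stackfit import *
s=get_state();im=grab_frame('wrist');P=pose('wrist',s);ov=im.copy()
draw(ov,P,(.511,-.3543,-.1013),.16,.018,.003,.021);cv2.imwrite('pics/w7.png',ov)
goto(.511,-.3543,.007,-.1013-np.pi/2)
E
```

```text
t 9.35 travel [0.0031, 0.0027, 0.0564] rot [0.01, 0.04, 0.43] w 0.0501 F [0.5, -0.6, -0.4]
```

View pics/w7.png

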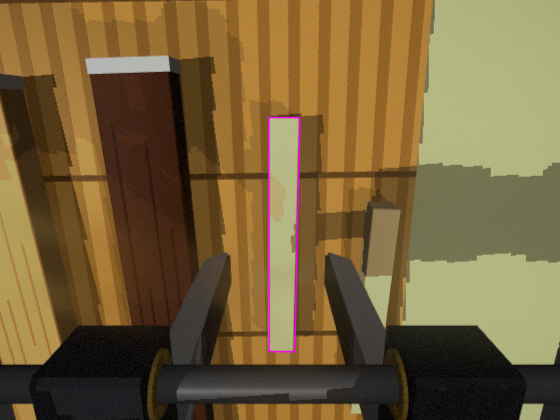

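Emit:
drive_tool(series=[{"travel": [0.003,0.003,0.045],"delta_rot": [0,0,0.4],"claw": 0.05},{"travel": [0.003,0.003,0.056],"delta_rot": [0,0,0.4],"claw": 0.05},{"travel": [0.003,0.003,0.056],"delta_rot": [0,0,0.4],"claw": 0.05},{"travel": [0.003,0.003,0.056],"delta_rot": [0,0,0.4],"claw": 0.01},{"travel": [0.003,0.003,0.056],"delta_rot": [0,0,0.4],"claw": 0.01}])

```text
time: 9.85
tool_pos: [0.5117, -0.3562, 0.0091]
orientation: [-3.139, -0.002, -1.672]
contact_force: [-0.2, -0.2, -0.8]
width: 0.0373
```

Emit:
drive_tool(series=[{"travel": [0,0,0],"delta_rot": [0,0,0],"claw": 0.01},{"travel": [0,0,0],"delta_rot": [0,0,0],"claw": 0.01},{"travel": [0,0,0],"delta_rot": [0,0,0],"claw": 0.01}])

```text
time: 10.15
tool_pos: [0.5108, -0.356, 0.0082]
orientation: [-3.14, -0.001, -1.673]
contact_force: [-0.1, -0.5, 2.4]
width: 0.0174
```

```bash
cat > tgt.py <<'E'
from h import *
cd=np.load('cd.npy');a=cd[2];u=np.array([np.cos(a),np.sin(a)]);v=np.array([-u[1],u[0]]);C=cd[:2]+.0425*v
B=[C+.1*u,C-.0092*u,C-.0932*u]
E
python3 - <<'E'
from tgt import *
s=get_state();print(s['tool_pos'],s['orientation'],s['width'],s['contact_force'])
# sticker centre in tool frame along y
o=Rt(s).T@(np.array([.511,-.3543,s['tool_pos'][2]])-s['tool_pos']);print('off',o)
print(B)
t=B[1]+o[1]*v;print(t)
goto(*t,.15,a)
E
```

```text
[ 0.5108 -0.356   0.0082] [-3.1404 -0.0006 -1.6731] 0.01740046607516774 [-0.0998 -0.53    2.4162]
off [-0.0017 -0.     -0.    ]
[array([0.6322, 0.2099]), array([0.5236, 0.221 ]), array([0.44  , 0.2295])]
[0.5236 0.221 ]
t 10.15 travel [-0.5752, 0.046, -0.1422] rot [-0.03, -0.08, -90.04] w 0.0174 F [-0.1, -0.5, 2.4]
```

Emit:
drive_tool(series=[{"travel": [0,0,-0.05],"delta_rot": [0,0,0],"claw": 0.01},{"travel": [-0.03,0,-0.09],"delta_rot": [0,0,0],"claw": 0.01},{"travel": [-0.575,0.046,-0.142],"delta_rot": [0,0,-90],"claw": 0.01},{"travel": [-0.575,0.046,-0.142],"delta_rot": [0,0,-90],"claw": 0.01},{"travel": [-0.575,0.046,-0.142],"delta_rot": [0,0,-90],"claw": 0.01}])

```text
time: 10.65
tool_pos: [0.5159, -0.1752, 0.1122]
orientation: [-3.141, -0.001, -1.218]
contact_force: [0.9, -0.3, -0.5]
width: 0.0174
```

```bash
python3 -c "
from tgt import *
goto(*B[1],.15,a)"
```

```text
t 10.65 travel [-0.3692, -0.1441, -0.0379] rot [-0.02, -0.06, -63.97] w 0.0174 F [0.9, -0.3, -0.5]
```

Emit:
drive_tool(series=[{"travel": [-0.369,-0.144,-0.038],"delta_rot": [0,0,-64],"claw": 0.01},{"travel": [-0.369,-0.144,-0.038],"delta_rot": [0,0,-64],"claw": 0.01},{"travel": [-0.369,-0.144,-0.038],"delta_rot": [0,0,-64],"claw": 0.01},{"travel": [-0.369,-0.144,-0.038],"delta_rot": [0,0,-64],"claw": 0.01},{"travel": [-0.369,-0.144,-0.038],"delta_rot": [0,0,-64],"claw": 0.01}])

```text
time: 11.15
tool_pos: [0.5218, 0.074, 0.1358]
orientation: [-3.141, -0.001, -0.467]
contact_force: [1.4, -0.1, -0.7]
width: 0.0175
```

```bash
python3 -c "
from tgt import *
goto(*B[1],.15,a)"
```

```text
t 11.15 travel [-0.0646, -0.1321, -0.0142] rot [-0.0, -0.04, -20.94] w 0.0175 F [1.4, -0.1, -0.7]
```

Emit:
drive_tool(series=[{"travel": [-0.065,-0.132,-0.01],"delta_rot": [0,0,-20.9],"claw": 0.01},{"travel": [-0.065,-0.132,0.02],"delta_rot": [0,0,-20.9],"claw": 0.01},{"travel": [-0.065,-0.132,0.036],"delta_rot": [0,0,-20.9],"claw": 0.01},{"travel": [-0.065,-0.132,0.036],"delta_rot": [0,0,-20.9],"claw": 0.01},{"travel": [-0.065,-0.132,0.036],"delta_rot": [0,0,-20.9],"claw": 0.01}])

```text
time: 11.65
tool_pos: [0.5234, 0.22, 0.0984]
orientation: [3.14, 0.002, -0.106]
contact_force: [0.7, -1.6, -1.0]
width: 0.0174
```

```bash
python3 -c "
from tgt import *
grab_frame('wrist');grab_frame('wrist')
s=get_state();print(s['tool_pos'],s['orientation'],s['contact_force'])
goto(*B[1],.07,a)"
```

```text
[0.5246 0.2184 0.0997] [ 3.1408 -0.0004 -0.1088] [ 0.0268 -0.732  -0.5495]
t 11.75 travel [-0.0013, -0.0025, 0.0297] rot [0.05, -0.02, -0.41] w 0.0176 F [0.0, -0.7, -0.5]
```

Emit:
drive_tool(series=[{"travel": [-0.001,-0.0025,0.025],"delta_rot": [0,0,-0.4],"claw": 0.01},{"travel": [-0.001,-0.0025,0.034],"delta_rot": [0,0,-0.4],"claw": 0.01},{"travel": [-0.001,-0.0025,0.034],"delta_rot": [0,0,-0.4],"claw": 0.01},{"travel": [-0.001,-0.0025,0.034],"delta_rot": [0,0,-0.4],"claw": 0.01}])

```text
time: 12.15
tool_pos: [0.5243, 0.221, 0.066]
orientation: [-3.142, -0.001, -0.103]
contact_force: [1.0, 0.5, 0.5]
width: 0.0177
```

```bash
python3 -c "
from tgt import *
grab_frame('wrist');grab_frame('wrist')
s=get_state();print(s['tool_pos'],s['orientation'],s['contact_force'])
goto(*B[1],.0580,a)"
```

```text
[0.5246 0.2215 0.0664] [-3.1411 -0.0018 -0.1021] [ 0.011   0.7572 -0.9146]
t 12.25 travel [-0.0009, 0.0006, 0.0084] rot [-0.03, -0.1, -0.03] w 0.0176 F [0.0, 0.8, -0.9]
```

Emit:
drive_tool(series=[{"travel": [-0.001,0.0005,0.008],"delta_rot": [0,0,0],"claw": 0.01},{"travel": [-0.001,0.0005,0.0085],"delta_rot": [0,0,0],"claw": 0.01},{"travel": [-0.001,0.0005,0.0085],"delta_rot": [0,0,0],"claw": 0.01},{"travel": [-0.001,0.0005,0.0085],"delta_rot": [0,0,0],"claw": 0.04},{"travel": [-0.001,0.0005,0.0085],"delta_rot": [0,0,0],"claw": 0.04}])

```text
time: 12.75
tool_pos: [0.522, 0.2214, 0.0565]
orientation: [3.141, 0.001, -0.101]
contact_force: [-0.2, -0.2, -0.3]
width: 0.0303
```

```bash
python3 -c "
from tgt import *
goto(*B[1],.18,a)"
```

```text
t 12.75 travel [0.0015, 0.0003, -0.1235] rot [0.02, 0.07, 0.03] w 0.0303 F [-0.2, -0.2, -0.3]
```

Emit:
drive_tool(series=[{"travel": [0.001,0,-0.02],"delta_rot": [0,0,0],"claw": 0.05},{"travel": [0.001,0,-0.07],"delta_rot": [0,0,0],"claw": 0.05},{"travel": [0.001,0,-0.12],"delta_rot": [0,0,0],"claw": 0.05},{"travel": [0.001,0,-0.13],"delta_rot": [0,0,0],"claw": 0.05},{"travel": [0.001,0,-0.13],"delta_rot": [0,0,0],"claw": 0.05}])

```text
time: 13.25
tool_pos: [0.5245, 0.2218, 0.1888]
orientation: [-3.14, -0.004, -0.101]
contact_force: [0.8, -0.0, -0.4]
width: 0.0498
```

```bash
python3 - <<'E'
from stackfit import *
from tgt import *
grab_frame('wrist');grab_frame('wrist')
s=get_state();im=grab_frame('wrist');P=pose('wrist',s);ov=im.copy()
for b in B: draw(ov,P,(*b,a+np.pi/2),.16,.018,.053,.071)
cv2.imwrite('pics/ov8.png',ov)
goto(.45,-.4118,.08,-.1219-np.pi/2)
E
```

```text
t 13.4 travel [-0.0073, 0.6366, 0.1057] rot [0.26, 0.11, 91.19] w 0.0497 F [0.1, 1.3, -0.1]
```

View pics/ov8.png

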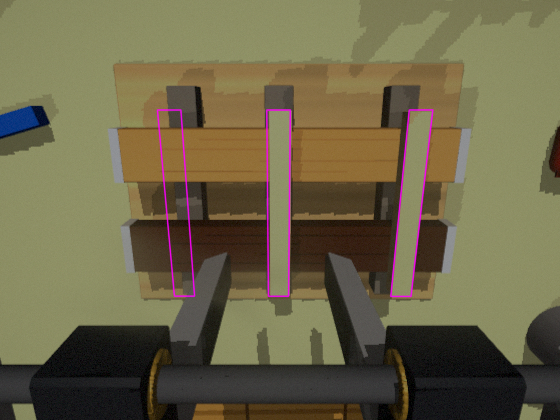

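Emit:
drive_tool(series=[{"travel": [-0.007,0.637,0.105],"delta_rot": [0,0,91.2],"claw": 0.05},{"travel": [-0.007,0.637,0.105],"delta_rot": [0,0,91.2],"claw": 0.05},{"travel": [-0.007,0.637,0.105],"delta_rot": [0,0,91.2],"claw": 0.05},{"travel": [-0.007,0.637,0.105],"delta_rot": [0,0,91.2],"claw": 0.05},{"travel": [-0.007,0.637,0.105],"delta_rot": [0,0,91.2],"claw": 0.05}])

```text
time: 13.9
tool_pos: [0.4939, -0.0251, 0.1437]
orientation: [3.139, 0.003, -0.857]
contact_force: [1.2, -0.3, 0.6]
width: 0.05
```

```bash
python3 -c "
from tgt import *
goto(.45,-.4118,.08,-.1219-np.pi/2)"
```

```text
t 13.9 travel [0.2638, 0.2862, 0.0636] rot [0.23, 0.12, 47.89] w 0.05 F [1.2, -0.3, 0.6]
```

Emit:
drive_tool(series=[{"travel": [0.263,0.286,0.063],"delta_rot": [0,0,47.9],"claw": 0.05},{"travel": [0.263,0.286,0.063],"delta_rot": [0,0,47.9],"claw": 0.05},{"travel": [0.263,0.286,0.063],"delta_rot": [0,0,47.9],"claw": 0.05},{"travel": [0.263,0.286,0.063],"delta_rot": [0,0,47.9],"claw": 0.05},{"travel": [0.263,0.286,0.063],"delta_rot": [0,0,47.9],"claw": 0.05}])

```text
time: 14.4
tool_pos: [0.4675, -0.2699, 0.1037]
orientation: [3.138, 0.003, -1.608]
contact_force: [0.8, -0.5, 0.1]
width: 0.0501
```

```bash
python3 -c "
from tgt import *
goto(.45,-.4118,.06,-.1219-np.pi/2)"
```

```text
t 14.4 travel [0.1425, 0.0121, 0.0433] rot [0.21, 0.15, 4.87] w 0.0501 F [0.8, -0.5, 0.1]
```

Emit:
drive_tool(series=[{"travel": [0.142,0.012,0.01],"delta_rot": [0,0,4.9],"claw": 0.05},{"travel": [0.142,0.012,0.02],"delta_rot": [0,0,4.9],"claw": 0.05},{"travel": [0.142,0.012,0.042],"delta_rot": [0,0,4.9],"claw": 0.05},{"travel": [0.142,0.012,0.042],"delta_rot": [0,0,4.9],"claw": 0.05},{"travel": [0.142,0.012,0.042],"delta_rot": [0,0,4.9],"claw": 0.05}])

```text
time: 14.9
tool_pos: [0.4512, -0.4096, 0.0609]
orientation: [3.137, 0.005, -1.689]
contact_force: [0.2, -0.5, 0.5]
width: 0.0498
```

```bash
python3 - <<'E'
from stackfit import *
s=get_state();im=grab_frame('wrist');P=pose('wrist',s);ov=im.copy()
draw(ov,P,(.45,-.4118,-.1219),.16,.018,.003,.021);cv2.imwrite('pics/w9.png',ov)
goto(.45,-.4118,.007,-.1219-np.pi/2)
E
```

```text
t 14.95 travel [0.0032, 0.0015, 0.0552] rot [0.19, 0.22, 0.3] w 0.0501 F [0.9, -0.8, 0.6]
```

View pics/w9.png

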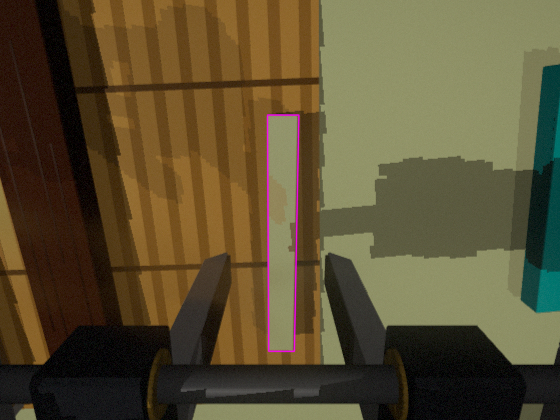

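Emit:
drive_tool(series=[{"travel": [0.003,0.001,0.045],"delta_rot": [0,0,0.3],"claw": 0.05},{"travel": [0.003,0.001,0.056],"delta_rot": [0,0,0.3],"claw": 0.05},{"travel": [0.003,0.001,0.056],"delta_rot": [0,0,0.3],"claw": 0.05},{"travel": [0.003,0.001,0.056],"delta_rot": [0,0,0.3],"claw": 0.01},{"travel": [0.003,0.001,0.056],"delta_rot": [0,0,0.3],"claw": 0.01}])

```text
time: 15.45
tool_pos: [0.453, -0.4139, 0.01]
orientation: [-3.139, -0.002, -1.691]
contact_force: [-0.1, -0.3, 0.5]
width: 0.0374
```

Emit:
drive_tool(series=[{"travel": [0,0,0],"delta_rot": [0,0,0],"claw": 0.01},{"travel": [0,0,0],"delta_rot": [0,0,0],"claw": 0.01},{"travel": [0,0,0],"delta_rot": [0,0,0],"claw": 0.01}])

```text
time: 15.75
tool_pos: [0.4522, -0.4138, 0.0091]
orientation: [-3.14, -0.001, -1.692]
contact_force: [0.6, -0.5, 3.4]
width: 0.0179
```

```bash
python3 - <<'E'
from tgt import *
s=get_state();print(s['tool_pos'],s['orientation'],s['width'],s['contact_force'])
o=Rt(s).T@(np.array([.45,-.4118,s['tool_pos'][2]])-s['tool_pos']);print('off',o)
t=B[2]+o[1]*v;print(t)
goto(*t,.15,a)
E
```

```text
[ 0.4522 -0.4138  0.0091] [-3.1405 -0.0008 -1.6921] 0.017917032700177356 [ 0.5852 -0.493   3.373 ]
off [-0.0017  0.0024 -0.    ]
[0.4403 0.2319]
t 15.75 travel [-0.6394, 0.0898, -0.1415] rot [-0.02, -0.09, -91.13] w 0.0179 F [0.6, -0.5, 3.4]
```

Emit:
drive_tool(series=[{"travel": [0,0,-0.05],"delta_rot": [0,0,0],"claw": 0.01},{"travel": [-0.03,0,-0.09],"delta_rot": [0,0,0],"claw": 0.01},{"travel": [-0.639,0.09,-0.141],"delta_rot": [0,0,-91.1],"claw": 0.01},{"travel": [-0.639,0.09,-0.141],"delta_rot": [0,0,-91.1],"claw": 0.01},{"travel": [-0.639,0.09,-0.141],"delta_rot": [0,0,-91.1],"claw": 0.01}])

```text
time: 16.25
tool_pos: [0.4514, -0.2329, 0.1112]
orientation: [-3.141, -0.001, -1.237]
contact_force: [0.6, 0.5, -0.5]
width: 0.0179
```

```bash
python3 -c "
from tgt import *
goto(.4403,.2319,.15,a)"
```

```text
t 16.25 travel [-0.4427, -0.1418, -0.039] rot [-0.02, -0.06, -65.05] w 0.0179 F [0.6, 0.5, -0.5]
```

Emit:
drive_tool(series=[{"travel": [-0.443,-0.142,-0.039],"delta_rot": [0,0,-65],"claw": 0.01},{"travel": [-0.443,-0.142,-0.039],"delta_rot": [0,0,-65],"claw": 0.01},{"travel": [-0.443,-0.142,-0.039],"delta_rot": [0,0,-65],"claw": 0.01},{"travel": [-0.443,-0.142,-0.039],"delta_rot": [0,0,-65],"claw": 0.01},{"travel": [-0.443,-0.142,-0.039],"delta_rot": [0,0,-65],"claw": 0.01}])

```text
time: 16.75
tool_pos: [0.4466, 0.0166, 0.132]
orientation: [-3.141, -0.001, -0.486]
contact_force: [1.7, 0.9, -0.1]
width: 0.0177
```

```bash
python3 -c "
from tgt import *
goto(.4403,.2319,.10,a)"
```

```text
t 16.75 travel [-0.1063, -0.1874, 0.0319] rot [-0.01, -0.06, -22.04] w 0.0177 F [1.7, 0.9, -0.1]
```

Emit:
drive_tool(series=[{"travel": [-0.106,-0.187,0],"delta_rot": [0,0,-22],"claw": 0.01},{"travel": [-0.106,-0.187,0],"delta_rot": [0,0,-22],"claw": 0.01},{"travel": [-0.106,-0.187,0.032],"delta_rot": [0,0,-22],"claw": 0.01},{"travel": [-0.106,-0.187,0.032],"delta_rot": [0,0,-22],"claw": 0.01},{"travel": [-0.106,-0.187,0.032],"delta_rot": [0,0,-22],"claw": 0.01}])

```text
time: 17.25
tool_pos: [0.4409, 0.2333, 0.0986]
orientation: [-3.141, 0.001, -0.105]
contact_force: [-0.0, -1.3, -0.1]
width: 0.018
```

```bash
python3 -c "
from tgt import *
grab_frame('wrist');grab_frame('wrist');grab_frame('wrist')
s=get_state();print(s['tool_pos'],s['orientation'],s['contact_force'])
goto(.4403,.2319,.07,a)"
```

```text
[0.4414 0.2304 0.0991] [ 3.1407  0.0007 -0.1051] [-0.7932 -0.0526  0.0045]
t 17.4 travel [-0.0012, -0.0014, 0.0291] rot [0.05, 0.04, -0.2] w 0.0174 F [-0.8, -0.1, 0.0]
```

Emit:
drive_tool(series=[{"travel": [-0.001,-0.001,0.025],"delta_rot": [0,0,-0.2],"claw": 0.01},{"travel": [-0.001,-0.001,0.032],"delta_rot": [0,0,-0.2],"claw": 0.01},{"travel": [-0.001,-0.001,0.032],"delta_rot": [0,0,-0.2],"claw": 0.01},{"travel": [-0.001,-0.001,0.032],"delta_rot": [0,0,-0.2],"claw": 0.01}])

```text
time: 17.8
tool_pos: [0.4416, 0.23, 0.0681]
orientation: [-3.142, -0.001, -0.106]
contact_force: [-0.1, 0.0, 0.6]
width: 0.018
```

```bash
python3 -c "
from tgt import *
grab_frame('wrist');grab_frame('wrist')
s=get_state();print(s['tool_pos'],s['orientation'],s['contact_force'])
goto(.4403,.2319,.059,a)"
```

```text
[0.4419 0.2305 0.0684] [-3.141  -0.0017 -0.1055] [ 0.2458  0.6804 -0.7389]
t 17.9 travel [-0.0017, -0.0013, 0.0094] rot [-0.04, -0.1, -0.22] w 0.018 F [0.2, 0.7, -0.7]
```

Emit:
drive_tool(series=[{"travel": [-0.001,-0.001,0.009],"delta_rot": [0,0,-0.2],"claw": 0.01},{"travel": [-0.001,-0.001,0.0095],"delta_rot": [0,0,-0.2],"claw": 0.01},{"travel": [-0.001,-0.001,0.0095],"delta_rot": [0,0,-0.2],"claw": 0.01},{"travel": [-0.001,-0.001,0.0095],"delta_rot": [0,0,-0.2],"claw": 0.04},{"travel": [-0.001,-0.001,0.0095],"delta_rot": [0,0,-0.2],"claw": 0.04}])

```text
time: 18.4
tool_pos: [0.4394, 0.2317, 0.0576]
orientation: [3.141, 0.001, -0.101]
contact_force: [0.8, 0.0, 0.3]
width: 0.0302
```

Emit:
drive_tool(series=[{"travel": [0.001,0,-0.02],"delta_rot": [0,0,0],"claw": 0.06},{"travel": [0.001,0,-0.07],"delta_rot": [0,0,0],"claw": 0.06},{"travel": [0.001,0,-0.12],"delta_rot": [0,0,0],"claw": 0.06},{"travel": [0.001,0,-0.14],"delta_rot": [0,0,0],"claw": 0.06},{"travel": [0.001,0,-0.14],"delta_rot": [0,0,0],"claw": 0.06}])

```text
time: 18.9
tool_pos: [0.4428, 0.2326, 0.201]
orientation: [-3.139, -0.006, -0.101]
contact_force: [0.3, -0.2, 0.0]
width: 0.0597
```

```bash
python3 - <<'E'
from stackfit import *
from tgt import *
grab_frame('wrist');grab_frame('wrist')
s=get_state();im=grab_frame('wrist');P=pose('wrist',s);ov=im.copy()
for b in B: draw(ov,P,(*b,a+np.pi/2),.16,.018,.053,.071)
cv2.imwrite('pics/ov10.png',ov)
goto(.4811,-.2692,.10,-.0684-np.pi/2)
E
```

```text
t 19.05 travel [0.0919, 0.4937, 0.0967] rot [0.21, 0.07, 88.14] w 0.0602 F [-0.9, -0.3, -0.8]
```

View pics/ov10.png

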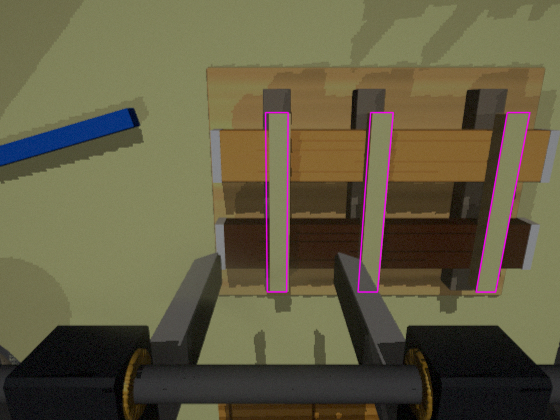

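Emit:
drive_tool(series=[{"travel": [0.092,0.494,0.097],"delta_rot": [0,0,88.1],"claw": 0.062},{"travel": [0.092,0.494,0.097],"delta_rot": [0,0,88.1],"claw": 0.062},{"travel": [0.092,0.494,0.097],"delta_rot": [0,0,88.1],"claw": 0.062},{"travel": [0.092,0.494,0.097],"delta_rot": [0,0,88.1],"claw": 0.062},{"travel": [0.092,0.494,0.097],"delta_rot": [0,0,88.1],"claw": 0.062}])

```text
time: 19.55
tool_pos: [0.4596, -0.0143, 0.1481]
orientation: [3.139, 0.003, -0.857]
contact_force: [0.4, 0.5, 0.3]
width: 0.0621
```

```bash
python3 -c "
from tgt import *
goto(.4811,-.2692,.16,-.0684-np.pi/2)"
```

```text
t 19.55 travel [0.2067, 0.1507, -0.0122] rot [0.22, 0.13, 44.83] w 0.0621 F [0.4, 0.5, 0.3]
```

Emit:
drive_tool(series=[{"travel": [0.207,0.151,-0.012],"delta_rot": [0,0,44.8],"claw": 0.062},{"travel": [0.207,0.151,-0.012],"delta_rot": [0,0,44.8],"claw": 0.062},{"travel": [0.207,0.151,-0.012],"delta_rot": [0,0,44.8],"claw": 0.062},{"travel": [0.207,0.151,-0.012],"delta_rot": [0,0,44.8],"claw": 0.062},{"travel": [0.207,0.151,-0.012],"delta_rot": [0,0,44.8],"claw": 0.062}])

```text
time: 20.05
tool_pos: [0.4823, -0.2627, 0.1598]
orientation: [3.138, 0.003, -1.608]
contact_force: [0.5, 0.0, 0.8]
width: 0.0618
```

```bash
python3 - <<'E'
from stackfit import *
from tgt import *
im,P,s=load('w1.npz');bl,H,S,V=masks(im)
ov=im.copy()
for nm,c0,m in(('dark',(.4811,-.2692,-.0684),((V<62)&(H<16))|((V>115)&(S<40))),('pale',(.4813,-.1741,-.0549),((V>125)&(S<190))|((V>115)&(S<40)))):
    m=m&local(P,c0,.3,.045,.025,.008,m.shape)
    m=cv2.morphologyEx(m.astype(np.uint8),cv2.MORPH_CLOSE,np.ones((5,5)))
    c,i=fit(m,P,c0,.3,.045,.003,.025,False);print(nm,c,i);draw(ov,P,c,.3,.045,.003,.025)
    ov[:,:,0]=np.where(m>0,np.minimum(255,ov[:,:,0]+60),ov[:,:,0])
cv2.imwrite('pics/ov11.png',cv2.resize(ov[10:300,200:370],None,fx=2,fy=2,interpolation=cv2.INTER_CUBIC))
goto(.4811,-.2692,.08,-.0684-np.pi/2)
E
```

```text
dark [ 0.4807 -0.2693 -0.0659] 0.907959520816803
pale [ 0.4807 -0.174  -0.0571] 0.9089140295982361
t 20.05 travel [0.0068, 0.0006, 0.0798] rot [0.23, 0.17, 1.81] w 0.0618 F [0.5, 0.0, 0.8]
```

View pics/ov11.png

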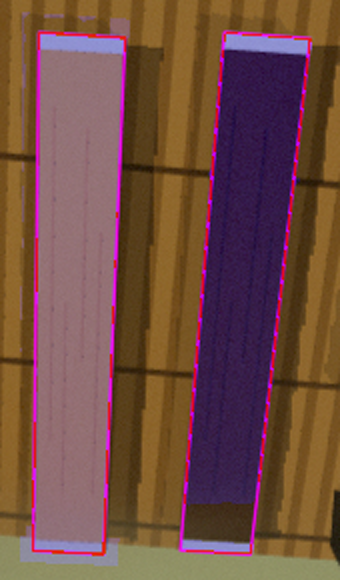

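Emit:
drive_tool(series=[{"travel": [0.0065,0.001,0.05],"delta_rot": [0,0,1.8],"claw": 0.065},{"travel": [0.0065,0.001,0.1],"delta_rot": [0,0,1.8],"claw": 0.065},{"travel": [0.0065,0.001,0.1],"delta_rot": [0,0,1.8],"claw": 0.065},{"travel": [0.0065,0.001,0.1],"delta_rot": [0,0,1.8],"claw": 0.065},{"travel": [0.0065,0.001,0.1],"delta_rot": [0,0,1.8],"claw": 0.065}])

```text
time: 20.55
tool_pos: [0.4839, -0.2684, 0.0638]
orientation: [-3.139, -0.001, -1.632]
contact_force: [0.3, 0.2, 0.6]
width: 0.0651
```

```bash
python3 - <<'E'
from stackfit import *
s=get_state();im=grab_frame('wrist');P=pose('wrist',s);ov=im.copy()
draw(ov,P,(.4807,-.2693,-.066),.3,.045,.003,.025);cv2.imwrite('pics/w12.png',ov)
goto(.4807,-.2693,.0075,-.066-np.pi/2)
E
```

```text
t 20.6 travel [0.0007, 0.0037, 0.0569] rot [-0.2, -0.13, 0.3] w 0.0651 F [-1.2, -0.0, 0.5]
```

View pics/w12.png

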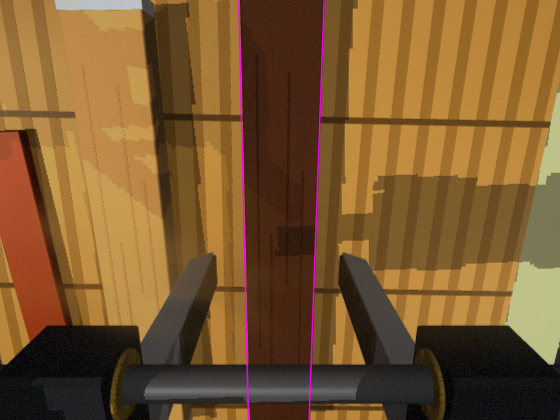

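Emit:
drive_tool(series=[{"travel": [0.001,0.003,0.045],"delta_rot": [0,0,0.3],"claw": 0.065},{"travel": [0.001,0.003,0.055],"delta_rot": [0,0,0.3],"claw": 0.065},{"travel": [0.001,0.003,0.055],"delta_rot": [0,0,0.3],"claw": 0.065},{"travel": [0.001,0.003,0.055],"delta_rot": [0,0,0.3],"claw": 0.035},{"travel": [0.001,0.003,0.055],"delta_rot": [0,0,0.3],"claw": 0.035}], force=40)

```text
time: 21.1
tool_pos: [0.4809, -0.2697, 0.0091]
orientation: [-3.139, -0.002, -1.637]
contact_force: [0.8, -1.4, -0.5]
width: 0.052
```

Emit:
drive_tool(series=[{"travel": [0,0,0],"delta_rot": [0,0,0],"claw": 0.035},{"travel": [0,0,0],"delta_rot": [0,0,0],"claw": 0.035},{"travel": [0,0,0],"delta_rot": [0,0,0],"claw": 0.035}], force=40)

```text
time: 21.4
tool_pos: [0.4807, -0.2698, 0.0088]
orientation: [-3.139, -0.002, -1.637]
contact_force: [0.1, -0.8, 7.3]
width: 0.0444
```

```bash
python3 - <<'E'
from tgt import *
s=get_state();print(s['tool_pos'],s['orientation'],s['width'],s['contact_force'])
o=Rt(s).T@(np.array([.4807,-.2693,s['tool_pos'][2]])-s['tool_pos']);print('off',o)
t=cd[:2]-o[1]*u;print(t, a-np.pi/2)
goto(*t,.16,a-np.pi/2)
E
```

```text
[ 0.4807 -0.2698  0.0088] [-3.1389 -0.002  -1.6374] 0.04441664965022285 [ 0.0709 -0.8344  7.2656]
off [-0.0005 -0.     -0.    ]
[0.5284 0.1778] -1.6724696838775708
t 21.4 travel [-0.4495, -0.0183, -0.1521] rot [-0.16, -0.11, 2.01] w 0.0444 F [0.1, -0.8, 7.3]
```

Emit:
drive_tool(series=[{"travel": [0,0,-0.04],"delta_rot": [0,0,0],"claw": 0.035},{"travel": [0,0,-0.09],"delta_rot": [0,0,0],"claw": 0.035},{"travel": [-0.05,-0.002,-0.13],"delta_rot": [-0.16,-0.1,1],"claw": 0.035},{"travel": [-0.1,-0.004,-0.15],"delta_rot": [-0.16,-0.1,2],"claw": 0.035},{"travel": [-0.15,-0.006,-0.15],"delta_rot": [-0.16,-0.1,2],"claw": 0.035}])

```text
time: 21.9
tool_pos: [0.4953, -0.1355, 0.1582]
orientation: [-3.139, 0.0, -1.675]
contact_force: [0.7, -0.1, -2.8]
width: 0.0444
```

```bash
python3 -c "
from tgt import *
goto(*cd[:2],.15,a-np.pi/2)"
```

```text
t 21.9 travel [-0.315, -0.0003, 0.0083] rot [-0.13, 0.02, -0.16] w 0.0444 F [0.7, -0.1, -2.8]
```

Emit:
drive_tool(series=[{"travel": [-0.05,0,0],"delta_rot": [0,0,0],"claw": 0.035},{"travel": [-0.1,0,0],"delta_rot": [0,0,0],"claw": 0.035},{"travel": [-0.15,0,0],"delta_rot": [0,0,0],"claw": 0.035},{"travel": [-0.2,0,0],"delta_rot": [0,0,0],"claw": 0.035},{"travel": [-0.24,0,0],"delta_rot": [0,0,0],"claw": 0.035}])

```text
time: 22.4
tool_pos: [0.5173, 0.1059, 0.1556]
orientation: [3.138, 0.002, -1.672]
contact_force: [0.9, -0.4, -1.7]
width: 0.0448
```

```bash
python3 -c "
from tgt import *
goto(*cd[:2],.15,a-np.pi/2)"
```

```text
t 22.4 travel [-0.0726, -0.0039, 0.0057] rot [0.22, 0.13, 0.05] w 0.0448 F [0.9, -0.4, -1.7]
```

Emit:
drive_tool(series=[{"travel": [-0.045,-0.003,0.01],"delta_rot": [0,0,0],"claw": 0.035},{"travel": [-0.072,-0.003,0.035],"delta_rot": [0,0,0],"claw": 0.035},{"travel": [-0.072,-0.003,0.055],"delta_rot": [0,0,0],"claw": 0.035},{"travel": [-0.072,-0.003,0.055],"delta_rot": [0,0,0],"claw": 0.035},{"travel": [-0.072,-0.003,0.055],"delta_rot": [0,0,0],"claw": 0.035}])

```text
time: 22.9
tool_pos: [0.5278, 0.1743, 0.1007]
orientation: [3.137, 0.001, -1.673]
contact_force: [-0.6, -0.2, -2.6]
width: 0.045
```

```bash
python3 - <<'E'
from stackfit import *
from tgt import *
grab_frame('wrist');grab_frame('wrist')
s=get_state();im=grab_frame('wrist');print(s['tool_pos'],s['orientation']);P=pose('wrist',s);ov=im.copy()
draw(ov,P,(*(C+.0425*v),a),.3,.045,.031,.053);draw(ov,P,cd,.3,.045,.031,.053)
z=s['tool_pos'][2]-.0058
y=s['orientation'][2]+np.pi/2
draw(ov,P,(*s['tool_pos'][:2],y),.3,.045,z,z+.022,(255,255,0))
cv2.imwrite('pics/w13.png',ov)
goto(*cd[:2],.08,a-np.pi/2)
E
```

```text
[0.5291 0.174  0.102 ] [ 3.1405  0.002  -1.6736]
t 23.05 travel [-0.0036, 0.0012, 0.0222] rot [0.04, 0.13, -0.07] w 0.0446 F [0.2, -0.3, -2.4]
```

View pics/w13.png

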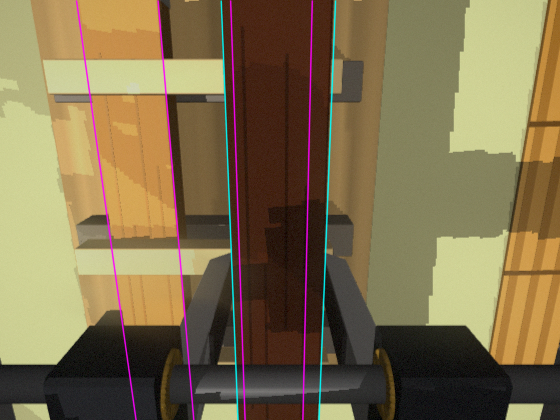

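Emit:
drive_tool(series=[{"travel": [-0.0035,0.001,0.015],"delta_rot": [0,0,0],"claw": 0.035},{"travel": [-0.0035,0.001,0.018],"delta_rot": [0,0,0],"claw": 0.035},{"travel": [-0.0035,0.001,0.018],"delta_rot": [0,0,0],"claw": 0.035},{"travel": [-0.0035,0.001,0.018],"delta_rot": [0,0,0],"claw": 0.035}])

```text
time: 23.45
tool_pos: [0.5282, 0.1779, 0.0837]
orientation: [3.14, 0.002, -1.673]
contact_force: [0.7, -0.2, -2.4]
width: 0.0446
```

```bash
python3 - <<'E'
from tgt import *
grab_frame('wrist');grab_frame('wrist')
s=get_state();print(s['tool_pos'],s['orientation'])
goto(*cd[:2],.0770,a-np.pi/2)
E
```

```text
[0.5283 0.178  0.0837] [ 3.1401  0.002  -1.6729]
t 23.55 travel [0.0002, -0.0002, 0.0067] rot [0.08, 0.11, -0.02] w 0.0446 F [-0.2, 0.8, -2.9]
```

Emit:
drive_tool(series=[{"travel": [0,0,0.006],"delta_rot": [0,0,0],"claw": 0.035},{"travel": [0,0,0.007],"delta_rot": [0,0,0],"claw": 0.035},{"travel": [0,0,0.007],"delta_rot": [0,0,0],"claw": 0.035},{"travel": [0,0,0.007],"delta_rot": [0,0,0],"claw": 0.035}])

```text
time: 23.95
tool_pos: [0.5285, 0.1782, 0.0769]
orientation: [3.141, 0.002, -1.672]
contact_force: [-0.7, -0.6, 5.0]
width: 0.0448
```

```bash
python3 - <<'E'
from tgt import *
s=get_state();print(s['tool_pos'],s['orientation'])
goto(*cd[:2],.0768,a-np.pi/2)
E
```

```text
[0.5285 0.1782 0.0769] [ 3.1408  0.0019 -1.6724]
t 23.95 travel [0.0004, 0.0, 0.0001] rot [0.04, 0.11, 0.01] w 0.0448 F [-0.7, -0.6, 5.0]
```

Emit:
drive_tool(series=[{"travel": [0,0,0],"delta_rot": [0,0,0],"claw": 0.06},{"travel": [0,0,0],"delta_rot": [0,0,0],"claw": 0.06},{"travel": [0,0,0],"delta_rot": [0,0,0],"claw": 0.06},{"travel": [0,0,-0.03],"delta_rot": [0,0,0],"claw": 0.06},{"travel": [0,0,-0.08],"delta_rot": [0,0,0],"claw": 0.06}])

```text
time: 24.45
tool_pos: [0.5249, 0.1774, 0.1532]
orientation: [3.13, -0.001, -1.673]
contact_force: [0.6, 0.6, 0.6]
width: 0.0599
```

```bash
python3 - <<'E'
from tgt import *
goto(.4807,-.174,.17,-.057-np.pi/2)
E
```

```text
t 24.45 travel [0.3541, 0.0085, -0.0163] rot [0.67, -0.05, -2.57] w 0.0599 F [0.6, 0.6, 0.6]
```

Emit:
drive_tool(series=[{"travel": [-0.02,0.02,-0.05],"delta_rot": [0,0,0],"claw": 0.065},{"travel": [-0.02,0.02,-0.1],"delta_rot": [0,0,0],"claw": 0.065},{"travel": [-0.02,0.02,-0.15],"delta_rot": [0,0,0],"claw": 0.065},{"travel": [-0.02,0.02,-0.15],"delta_rot": [0,0,0],"claw": 0.065},{"travel": [-0.02,0.02,-0.15],"delta_rot": [0,0,0],"claw": 0.065}])

```text
time: 24.95
tool_pos: [0.5111, 0.1999, 0.3076]
orientation: [-3.141, 0.003, -1.672]
contact_force: [-0.0, -0.2, -0.6]
width: 0.0649
```

```bash
python3 - <<'E'
from stackfit import *
from tgt import *
grab_frame('wrist');grab_frame('wrist')
s=get_state();im=grab_frame('wrist');print(s['tool_pos'],s['orientation']);P=pose('wrist',s);ov=im.copy()
np.savez('w14.npz',im=im,pos=s['tool_pos'],o=s['orientation'])
draw(ov,P,cd,.3,.045,.071,.093)
draw(ov,P,(*(C+.0425*v),a),.3,.045,.031,.053)
for b in B: draw(ov,P,(*b,a+np.pi/2),.16,.018,.053,.071)
cv2.imwrite('pics/w14.png',ov)
goto(.4807,-.174,.17,-.057-np.pi/2)
E
```

```text
[0.5095 0.1994 0.3042] [ 3.1357  0.0005 -1.6727]
t 25.1 travel [0.3743, -0.0104, 0.1336] rot [0.4, 0.01, -2.57] w 0.0647 F [0.3, -0.4, -1.1]
```

View pics/w14.png

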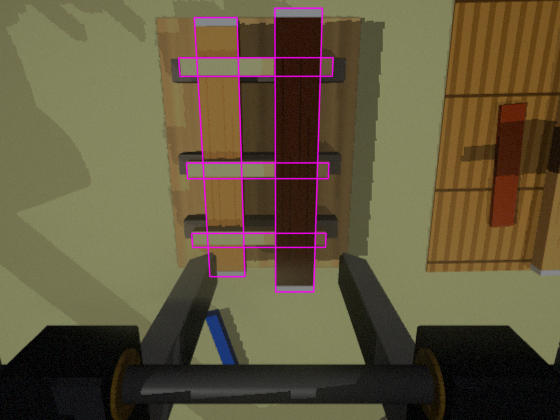

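Emit:
drive_tool(series=[{"travel": [0.374,-0.01,0.16],"delta_rot": [0,0,-2.6],"claw": 0.065},{"travel": [0.374,-0.01,0.16],"delta_rot": [0,0,-2.6],"claw": 0.065},{"travel": [0.374,-0.01,0.16],"delta_rot": [0,0,-2.6],"claw": 0.065},{"travel": [0.374,-0.01,0.16],"delta_rot": [0,0,-2.6],"claw": 0.065},{"travel": [0.374,-0.01,0.16],"delta_rot": [0,0,-2.6],"claw": 0.065}])

```text
time: 25.6
tool_pos: [0.491, -0.0308, 0.2044]
orientation: [3.135, 0.002, -1.627]
contact_force: [1.1, 0.4, -1.1]
width: 0.0654
```

```bash
python3 - <<'E'
from tgt import *
goto(.4807,-.174,.07,-.057-np.pi/2)
E
```

```text
t 25.6 travel [0.1439, 0.0014, 0.1341] rot [0.39, 0.14, 0.05] w 0.0654 F [1.1, 0.4, -1.1]
```

Emit:
drive_tool(series=[{"travel": [0.144,0.001,0.134],"delta_rot": [0.3,0,0],"claw": 0.065},{"travel": [0.144,0.001,0.134],"delta_rot": [0.3,0,0],"claw": 0.065},{"travel": [0.144,0.001,0.134],"delta_rot": [0.3,0,0],"claw": 0.065},{"travel": [0.144,0.001,0.134],"delta_rot": [0.3,0,0],"claw": 0.065},{"travel": [0.144,0.001,0.134],"delta_rot": [0.3,0,0],"claw": 0.065}])

```text
time: 26.1
tool_pos: [0.4787, -0.1743, 0.0672]
orientation: [3.133, 0.005, -1.632]
contact_force: [-0.3, 0.9, -0.8]
width: 0.0649
```

```bash
python3 - <<'E'
from stackfit import *
grab_frame('wrist')
s=get_state();im=grab_frame('wrist');P=pose('wrist',s);ov=im.copy()
print(s['tool_pos'],s['orientation'])
draw(ov,P,(.4807,-.174,-.057),.3,.045,.003,.025);cv2.imwrite('pics/w15.png',ov)
goto(.4807,-.174,.0085,-.057-np.pi/2)
E
```

```text
[ 0.4801 -0.173   0.0693] [ 3.1359  0.0054 -1.631 ]
t 26.2 travel [0.002, 0.0006, 0.0624] rot [0.14, 0.26, -0.09] w 0.0654 F [-0.0, 0.2, -0.9]
```

View pics/w15.png

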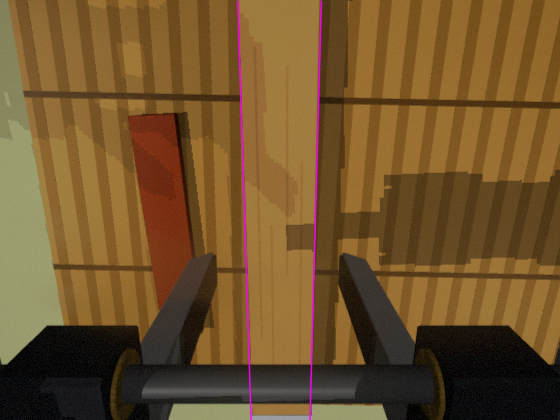

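Emit:
drive_tool(series=[{"travel": [0.002,0.001,0.048],"delta_rot": [0.1,0.2,0],"claw": 0.065},{"travel": [0.002,0.001,0.062],"delta_rot": [0.1,0.2,0],"claw": 0.065},{"travel": [0.002,0.001,0.062],"delta_rot": [0.1,0.2,0],"claw": 0.065},{"travel": [0.002,0.001,0.062],"delta_rot": [0.1,0.2,0],"claw": 0.035},{"travel": [0.002,0.001,0.062],"delta_rot": [0.1,0.2,0],"claw": 0.035}], force=40)

```text
time: 26.7
tool_pos: [0.484, -0.1746, 0.0127]
orientation: [-3.134, -0.003, -1.626]
contact_force: [0.0, -0.3, -0.1]
width: 0.0525
```

Emit:
drive_tool(series=[{"travel": [0,0,0],"delta_rot": [0,0,0],"claw": 0.035},{"travel": [0,0,0],"delta_rot": [0,0,0],"claw": 0.035},{"travel": [0,0,0],"delta_rot": [0,0,0],"claw": 0.035}], force=40)

```text
time: 27.0
tool_pos: [0.4837, -0.1749, 0.0126]
orientation: [-3.134, -0.002, -1.627]
contact_force: [-0.4, 1.3, 6.4]
width: 0.0446
```

```bash
python3 - <<'E'
from tgt import *
s=get_state();print(s['tool_pos'],s['orientation'],s['width'],s['contact_force'])
o=Rt(s).T@(np.array([.4807,-.174,s['tool_pos'][2]])-s['tool_pos']);print('off',o)
t=C+.0425*v+o[1]*u;print(t, a-np.pi/2)
goto(*t,.16,a-np.pi/2)
E
```

```text
[ 0.4837 -0.1749  0.0126] [-3.1344 -0.0025 -1.6272] 0.04462762245397452 [-0.3871  1.3098  6.4398]
off [-0.0007  0.0031 -0.    ]
[0.5401 0.262 ] -1.6724696838775708
t 27.0 travel [-0.4391, -0.0328, -0.1483] rot [-0.41, -0.13, 2.6] w 0.0446 F [-0.4, 1.3, 6.4]
```

Emit:
drive_tool(series=[{"travel": [0,0,0],"delta_rot": [0,0,0],"claw": 0.055},{"travel": [0.001,0.003,0.002],"delta_rot": [-0.4,-0.1,0],"claw": 0.055},{"travel": [0.001,0.003,0.004],"delta_rot": [-0.4,-0.1,0],"claw": 0.055},{"travel": [0.001,0.003,0.004],"delta_rot": [-0.4,-0.1,0],"claw": 0.055},{"travel": [0.001,0.003,0.004],"delta_rot": [-0.4,-0.1,0],"claw": 0.035}], force=40)

```text
time: 27.5
tool_pos: [0.4793, -0.1755, 0.0068]
orientation: [3.138, 0.0, -1.627]
contact_force: [0.2, 1.2, -0.2]
width: 0.0496
```

Emit:
drive_tool(series=[{"travel": [0,0,0],"delta_rot": [0,0,0],"claw": 0.035},{"travel": [0,0,0],"delta_rot": [0,0,0],"claw": 0.035},{"travel": [0,0,0],"delta_rot": [0,0,0],"claw": 0.035}], force=40)

```text
time: 27.8
tool_pos: [0.4793, -0.1754, 0.0069]
orientation: [3.138, 0.0, -1.627]
contact_force: [-1.4, 0.4, -1.6]
width: 0.0446
```

```bash
python3 - <<'E'
from tgt import *
s=get_state();print(s['tool_pos'],s['orientation'],s['width'],s['contact_force'])
o=Rt(s).T@(np.array([.4807,-.174,s['tool_pos'][2]])-s['tool_pos']);print('off',o)
t=C+.0425*v+o[1]*u;print(t, a-np.pi/2)
goto(*t,.16,a-np.pi/2)
E
```

```text
[ 0.4793 -0.1754  0.0069] [ 3.1384  0.0002 -1.6271] 0.044574596451522674 [-1.3518  0.4184 -1.5547]
off [-0.0015 -0.0013 -0.    ]
[0.5357 0.2625] -1.6724696838775708
t 27.8 travel [-0.4404, -0.0312, -0.1531] rot [0.18, 0.01, 2.6] w 0.0446 F [-1.4, 0.4, -1.6]
```

Emit:
drive_tool(series=[{"travel": [0,0,-0.04],"delta_rot": [0,0,0],"claw": 0.035},{"travel": [0,0,-0.09],"delta_rot": [0,0,0],"claw": 0.035},{"travel": [-0.05,-0.003,-0.13],"delta_rot": [0,0,1],"claw": 0.035},{"travel": [-0.1,-0.006,-0.153],"delta_rot": [0,0,2.6],"claw": 0.035},{"travel": [-0.15,-0.009,-0.153],"delta_rot": [0,0,2.6],"claw": 0.035}])

```text
time: 28.3
tool_pos: [0.4973, -0.0432, 0.1609]
orientation: [-3.138, -0.001, -1.675]
contact_force: [1.1, -0.5, -2.2]
width: 0.0446
```

Emit:
drive_tool(series=[{"travel": [-0.05,0,0],"delta_rot": [0,0,0],"claw": 0.035},{"travel": [-0.1,0,0],"delta_rot": [0,0,0],"claw": 0.035},{"travel": [-0.15,0,0],"delta_rot": [0,0,0],"claw": 0.035},{"travel": [-0.2,0,0],"delta_rot": [0,0,0],"claw": 0.035},{"travel": [-0.24,0,0],"delta_rot": [0,0,0],"claw": 0.035}])

```text
time: 28.8
tool_pos: [0.5193, 0.1981, 0.1576]
orientation: [3.139, 0.0, -1.671]
contact_force: [0.7, 0.1, -1.3]
width: 0.0448
```

```bash
python3 -c "
from tgt import *
s=get_state();print(s['tool_pos'],s['orientation'])
goto(.5357,.2625,.15,a-np.pi/2)"
```

```text
[0.5193 0.1981 0.1576] [ 3.1387  0.0003 -1.6713]
t 28.8 travel [-0.0657, -0.0099, 0.0076] rot [0.17, 0.02, 0.07] w 0.0448 F [0.7, 0.1, -1.3]
```

Emit:
drive_tool(series=[{"travel": [-0.045,-0.009,0],"delta_rot": [0,0,0],"claw": 0.035},{"travel": [-0.065,-0.009,0.01],"delta_rot": [0,0,0],"claw": 0.035},{"travel": [-0.065,-0.009,0.05],"delta_rot": [0,0,0],"claw": 0.035},{"travel": [-0.065,-0.009,0.055],"delta_rot": [0,0,0],"claw": 0.035},{"travel": [-0.065,-0.009,0.055],"delta_rot": [0,0,0],"claw": 0.035}])

```text
time: 29.3
tool_pos: [0.5336, 0.2584, 0.1014]
orientation: [3.135, -0.002, -1.672]
contact_force: [-0.3, -0.8, -1.1]
width: 0.0446
```

```bash
python3 -c "
from tgt import *
for i in range(3): grab_frame('wrist')
s=get_state();print(s['tool_pos'],s['orientation'])
goto(.5357,.2625,.081,a-np.pi/2)"
```

```text
[0.5363 0.2589 0.1044] [ 3.1413  0.001  -1.6735]
t 29.45 travel [-0.0035, 0.0009, 0.0234] rot [0.01, 0.05, -0.06] w 0.0449 F [0.9, -0.9, -1.4]
```

Emit:
drive_tool(series=[{"travel": [-0.0035,0.001,0.018],"delta_rot": [0,0,0],"claw": 0.035},{"travel": [-0.0035,0.001,0.023],"delta_rot": [0,0,0],"claw": 0.035},{"travel": [-0.0035,0.001,0.023],"delta_rot": [0,0,0],"claw": 0.035},{"travel": [-0.0035,0.001,0.023],"delta_rot": [0,0,0],"claw": 0.035}])

```text
time: 29.85
tool_pos: [0.5351, 0.2625, 0.0808]
orientation: [3.14, 0.0, -1.673]
contact_force: [-0.1, -0.0, -1.9]
width: 0.045
```

```bash
python3 -c "
from tgt import *
for i in range(3): grab_frame('wrist')
s=get_state();print(s['tool_pos'],s['orientation'])
goto(.5357,.2625,.0751,a-np.pi/2)"
```

```text
[0.535  0.2627 0.0806] [ 3.1402  0.0005 -1.6729]
t 30.0 travel [0.0001, -0.0007, 0.0055] rot [0.08, 0.03, -0.02] w 0.0447 F [-0.1, 0.2, -1.8]
```

Emit:
drive_tool(series=[{"travel": [0,-0.0007,0.004],"delta_rot": [0,0,0],"claw": 0.035},{"travel": [0,-0.0007,0.006],"delta_rot": [0,0,0],"claw": 0.035},{"travel": [0,-0.0007,0.006],"delta_rot": [0,0,0],"claw": 0.035},{"travel": [0,-0.0007,0.006],"delta_rot": [0,0,0],"claw": 0.035}])

```text
time: 30.4
tool_pos: [0.5356, 0.2627, 0.0749]
orientation: [3.14, 0.0, -1.673]
contact_force: [-1.1, -0.6, 5.3]
width: 0.0446
```

```bash
python3 -c "
from tgt import *
s=get_state();print(s['tool_pos'],s['orientation'])
goto(.5357,.2625,.0751,a-np.pi/2)"
```

```text
[0.5356 0.2627 0.0749] [ 3.1402  0.0003 -1.6725]
t 30.4 travel [0.0001, -0.0001, -0.0002] rot [0.08, 0.01, -0.0] w 0.0446 F [-1.1, -0.6, 5.3]
```

Seated. Release, rise, and check.

Emit:
drive_tool(series=[{"travel": [0,0,0],"delta_rot": [0,0,0],"claw": 0.058},{"travel": [0,0,0],"delta_rot": [0,0,0],"claw": 0.058},{"travel": [0,0,0],"delta_rot": [0,0,0],"claw": 0.058},{"travel": [0,0,-0.03],"delta_rot": [0,0,0],"claw": 0.058},{"travel": [0,0,-0.08],"delta_rot": [0,0,0],"claw": 0.058}])

```text
time: 30.9
tool_pos: [0.5326, 0.2616, 0.1508]
orientation: [3.131, -0.004, -1.673]
contact_force: [0.6, 0.9, -0.9]
width: 0.0581
```

Emit:
drive_tool(series=[{"travel": [0.03,0.02,-0.05],"delta_rot": [0,0,0],"claw": 0.09},{"travel": [0.05,0.02,-0.09],"delta_rot": [0,0,0],"claw": 0.09},{"travel": [0.05,0.02,-0.15],"delta_rot": [0,0,0],"claw": 0.09},{"travel": [0.05,0.02,-0.15],"delta_rot": [0,0,0],"claw": 0.09},{"travel": [0.05,0.02,-0.15],"delta_rot": [0,0,0],"claw": 0.09}])

```text
time: 31.4
tool_pos: [0.5122, 0.2151, 0.3071]
orientation: [-3.138, 0.002, -1.673]
contact_force: [0.0, 0.4, 0.7]
width: 0.0897
```

```bash
python3 - <<'E'
from stackfit import *
from tgt import *
for i in range(4): grab_frame('wrist')
s=get_state();im=grab_frame('wrist');print(s['time'],s['tool_pos'],s['orientation']);P=pose('wrist',s);ov=im.copy()
np.savez('w16.npz',im=im,pos=s['tool_pos'],o=s['orientation'])
draw(ov,P,cd,.3,.045,.071,.093)
draw(ov,P,(*(C+.0425*v),a),.3,.045,.071,.093)
for b in B: draw(ov,P,(*b,a+np.pi/2),.16,.018,.053,.071,(255,255,0))
cv2.imwrite('pics/w16.png',cv2.resize(ov[:310,120:380],None,fx=1.9,fy=1.9,interpolation=cv2.INTER_CUBIC))
cv2.imwrite('pics/top2.png',grab_frame('scene'))
E
```

```text
31.6 [0.5098 0.2147 0.3016] [ 3.135  -0.0016 -1.6723]
```

View pics/w16.png

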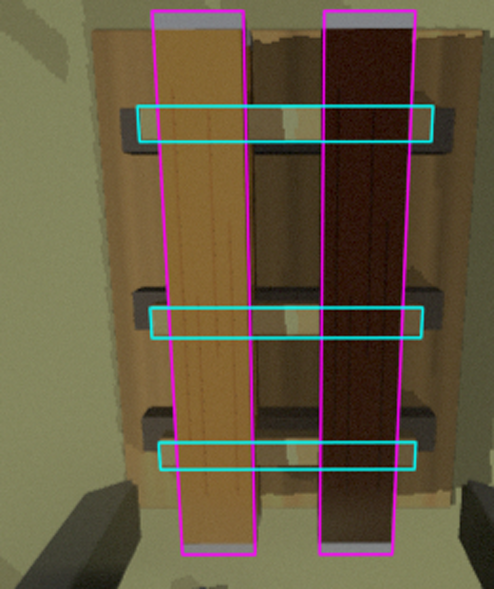

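View pics/top2.png

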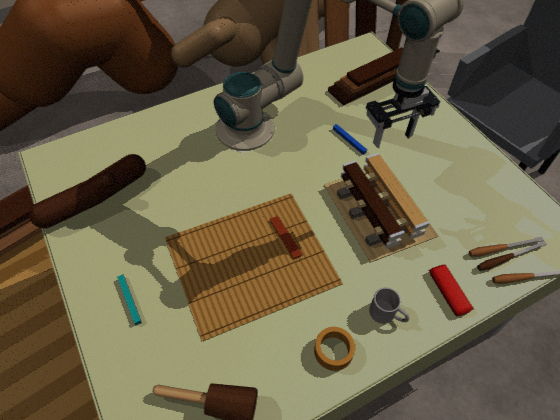

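The blanks and stickers line up with the target outlines to about a pixel, and the gripper is clear, so I'm handing in.

```bash
python3 -c "
from rig import *
print(hand_in())"
```

```text
the job is handed in; nothing more can be done
None
```

The next layer is built and handed in at about 32 s of the 141 s allowed. I placed the three cream stickers first, one above each bearer, then the dark blank over the dark low board and the pale blank over the pale one.

- **Position:** in the last wrist picture, the stickers and both blanks match the target outlines to about a pixel (1–1.5 mm). I drew those outlines from my own measurements of the low boards and bearers.
- **Rest of the scene:** the last scene picture shows the stack standing, the gripper open and clear, and only the red-brown lath left on the mat. The blue and turquoise strips were not touched.
- **Forces:** wrist force readings at the end of each move stayed under about 8 N. I did not measure force on the gripper's body separately.
- **One correction:** my first grip on the pale blank was about 5 mm too high and slightly tilted. I opened the gripper and took it again, lower, before lifting.

No final check failed or disagreed. The hand-in gave no verdict.

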